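# Lock a grinding-wheel castle nut at its first slot

## Robot

A 7-joint arm with a two-finger parallel gripper is mounted at the origin on the work surface; the furniture and walls round the work are solid. World frame = base frame: x ahead of the robot, y to its left, z up, the work surface at z = 0. Lengths are in m, angles in rad, forces in N, time in s.
With the tool pointing down it reaches from about 0.4 to 0.85 m from the base axis. Payload 6.9 kg.
Tool frame: the origin (TCP) lies midway between the tips of the shut fingers; the grasp point (between the pads) lies 19 mm behind it; z points along the fingers, y is the direction in which the jaws open and shut (so a half turn about z gives the same grasp; the last joint's range is limited). The gripper opens to 85 mm and grips with 20 to 120 N. Pads are 22 mm wide; open, the fingers measure 114 mm over their backs; the gripper's body (76 mm by 85 mm) begins 54 mm behind the grasp point. The pads swing forward as they close: fully open they stand 13 mm farther back than shut.
Start: joints at [1.325, 0.507, -0.238, 1.5, 0.126, 1.149, -0.155], TCP at [0.215, -0.587, 0.231] pointing down, gripper open.
Joint ranges: [-3.08, 3.08], [-0.24, 2.05], [-1.43, 1.35], [0, 2.5], [-1.52, 4.66], [0.17, 1.96], [-2.89, 2.89]. Speed limits (rad/s): [2.39, 2.39, 3.14, 3.14, 3.14, 3.14, 3.14].

## Interface

Orientations are given as a unit quaternion [x, y, z, w].
In Python, from cell import arm gives the robot as it stands.
- The arm moves only by the tool apply_moves, never from a script. Its argument "increments" is a list of rows, each an object of numbers: "tx", "ty", "tz": the shift along the world's x, y, z in m; "ax", "ay", "az": the turn, a rotation vector about the world's x, y, z in rad; "gripper": the opening, from 0 (shut) to 1 (fully open). A call has 1 to 5 rows; each row shifts and turns the commanded pose from where the row before left it; what a row does not reach is not made up. A row lasts 1/8 s, in which the tool goes at most 62.5 mm and 10.7 degrees, less where a joint would pass 70% of its speed; a pose out of reach is approached as far as the arm can. A call is refused whole if a number of a shift passes 0.0625 or a number of a turn 0.188, either way. A call with a gripper value outside its range is refused whole. The fingers move at their own pace and stop on an object; "grip_force" is the grip in N (left out, the last holds). Time passes only in rows, so rows that do not move let the fingers close. It gives the time, the measured TCP pose, the force and the opening at its end, in the units of the state.
- arm.get_state(): the state, without advancing time (a new reading comes with each control period).
- arm.read_camera(name): name is "side" or "top" or "wrist"; returns a dict with "image" (384x512x3 uint8, red, green, blue), "depth" (384x512 float32, m along the optical axis (not along the pixel's ray), 0 where there is no reading), "fx", "fy", "cx", "cy" (pixels), "world_from_camera" (4x4, takes a point from camera to world coordinates); the wrist camera has in their place "mount" (4x4, takes a point from camera to tool coordinates, whose origin is the TCP and whose axes are the flange's). Camera axes: x right, y up, looking along -z (the intrinsics and any distortion apply to the point x, -y, -z); pixel columns grow to the right and rows downward; lengths in m; the calibration is good to about 2 mm. The wrist camera is an equidistant fisheye: a pixel r from the principal point sees the ray r / f radians off the axis. A picture is of the moment at which its call begins: read the wrist's pose just before it.
- arm.job_done(): hands the job in, once; it reports no verdict.
The state is a dict: "time_s": time; "joint_positions": joint angles; "dq": joint speeds; "tau": joint torques, N m; "tcp_pos": TCP position; "tcp_rot": TCP orientation; "contact_force": force on the tool from outside, world axes, zero at the start; "torque": the same for the moment, N m; "grip_width": finger opening in m.
Only numpy, scipy, OpenCV 4.12 (cv2) and the standard library are available. Lean on these libraries where they do the work, as an engineer would, in place of code of your own. Each camera call takes 0.05 s, during which the arm holds its last target.

## Task

Tighten the brass castle nut clockwise by its flats until it is snug and the dark clamp ring under it begins to turn with it, then turn it on a little further, only to the first slot that lines up with the cross slot in the stud. Then lay the locking key across, centred and fully down in the nut's slots and the stud's slot, and let go. Leave the spray bottles, glue bottle and wash pot standing where they are.

Things in the scene. Friction and masses are not known exactly. Their poses are not given: they have to be found in the camera images.
- stand: Fixed arbor stand: blue round base (radius 60 mm, to z 18 mm), grey grinding wheel (radius 72 mm, z 40 to 67 mm) and upright stud. Origin on the stud's axis at the bench; z up. The stand holds fast and its place and yaw vary.
- nut (a joint): Turn of the castle nut, rad; grows clockwise seen from above (tightening). 0: it just becomes snug on the ring. Starts loose, between -2.3 and -1.0; ends by 1.9. It screws down 1.9 mm per rad. Torque to turn: about 0.06 N m loose, 0.4 N m once snug; it stays where it is left.
- ring (a joint): Turn of the dark steel clamp ring (radius 33 mm, z 68 to 74 mm, yellow paint mark) under the nut, rad, clockwise from above. 0 until the nut is snug, then it turns with the nut: so it reads how far the nut has gone past snug. The first slot comes into line at 0.3 to 0.85; the next slot, 60 degrees more, is too far.
- nut_slot0 (a point): On the brass castle nut: point on the axis at the floor of the slots, 26 mm above the nut's underside (z about 100 mm when snug); x lies along one pair of opposite slots, z up. Below it the hexagon, 54 mm across flats, 26 mm tall. The flats face along the x of nut_slot0, 1 and 2, both ways: grip it with the fingers closing along one of these.
- nut_slot1 (a point): The same point on the nut; x along the second pair of slots, 60 degrees on. Above the hexagon a crown of six teeth, radius 26 mm and 14 mm high, is split by six slots 12.5 mm wide, one above the middle of each flat.
- nut_slot2 (a point): The same point on the nut; x along the third pair of slots, 120 degrees on.
- stud_slot (a point): Centre of the top of the fixed steel stud, 122 mm above the bench, standing up through the nut; radius 13.5 mm. Its cross slot runs along x, 13 mm wide, open at the top and both ends and as deep as the slot floor of the nut or deeper.
- key: Locking key, steel, 110 to 225 g, stands on the bench: bar 130 mm long (x), 8 thick (y), 14 high; a cross foot 8 x 40 x 14 mm at each end; upright red grip tab at the middle, 36 long (x), 8 thick (y), top 55 mm above the underside. Origin: middle of the underside, z up. Laid home, its underside rests on the nut's slot floor, 22 to 24 mm below the stud's top. Either way round.
- sprayer_white: White trigger spray bottle with black head, 82 x 91 x 264 mm, loose, origin at the centre of its foot. To be left standing.
- sprayer_grey: Translucent pale grey trigger spray bottle with black head, 82 x 91 x 264 mm, loose, origin at the centre of its foot. To be left standing.
- glue: White glue bottle with red nozzle, 33 mm wide, 112 mm tall, loose, origin at the centre of its foot. To be left standing.
- pot: White and red wash pot, 54 mm wide, 48 mm tall, loose, origin at the centre of its foot. To be left standing.
Things that resemble listed ones, but are neither listed nor needed, are in the scene too. There is more than one size of the stand; the job needs the middle-sized.

How it is judged:
By the outcome, as a careful person would: the job done as asked, in the order asked, and still so for the second after the job is handed in, with the robot touching nothing.
It also fails if it takes over 72 s, if anything falls off the work surface, if the arm or the gripper's body presses on something with over 40 N, if the wrist force passes 120 N, or if a joint passes its speed limit or range.

## Working session

There is one attempt and no reset: what is moved stays moved. The work goes in short steps, Python scripts to look and compute and a tool call to move; the robot and the scene stay as the last step left them, time stands still between calls to the robot, and variables do not carry over. Pictures are saved under pics/ and viewed, and the job is handed in when it is done.

Besides the shell and the picture viewer there is one more tool, called after "Emit:" by a JSON object that holds its "name" and its "arguments". apply_moves: Moves the arm, as the interface text tells. Its arguments: {"type":"object","properties":{"increments":{"type":"array"},"grip_force":{"type":"number"}},"required":["increments"]}

```bash
ls; mkdir -p pics; cat > h.py <<'E'
import numpy as np,cv2
from cell import arm
def save(n,im): cv2.imwrite(f'pics/{n}.png',cv2.cvtColor(im,cv2.COLOR_RGB2BGR))
def pts(c):
    d=c['depth'];h,w=d.shape
    u,v=np.meshgrid(np.arange(w),np.arange(h))
    P=np.stack([(u-c['cx'])/c['fx']*d,-(v-c['cy'])/c['fy']*d,-d],-1)
    T=np.array(c['world_from_camera'])
    return P@T[:3,:3].T+T[:3,3]
E
python3 - <<'E'
from h import *
import pickle
s=arm.get_state();print(s)
for n in['side','top','wrist']:
    c=arm.read_camera(n);save(n+'0',c['image']);pickle.dump(c,open(n+'0.pkl','wb'))
    print(n,{k:v for k,v in c.items() if k not in('image','depth')},c['depth'].min(),c['depth'].max())
E
```

```text
pics
{'time_s': 0.0, 'joint_positions': array([ 1.32449479,  0.50834619, -0.23753796,  1.50111391,  0.12569854,
        1.14890115, -0.15477182]), 'dq': array([-3.96942695e-04,  6.27556342e-04,  5.99972709e-04,  4.40448640e-04,
       -1.11753072e-04,  6.52708175e-05,  6.31027509e-04]), 'tau': array([ 1.35563718e-03, -6.20597792e+01, -2.18644336e+00, -2.49654382e+01,
        1.25944513e-02,  1.20867541e-02, -7.36111502e-06]), 'tcp_pos': array([ 0.21513228, -0.58628121,  0.23043147]), 'tcp_rot': array([ 9.84564173e-01,  1.75021706e-01, -1.67122876e-04, -8.73475998e-04]), 'contact_force': array([-0.10603227, -0.36356893, -0.71195192]), 'torque': array([-0.03632161, -0.02789413, -0.02615074]), 'grip_width': 0.08571996490432161}
side {'fx': 486.6808119742301, 'fy': 486.6808119742301, 'cx': 262.4903529082358, 'cy': 189.72870994415248, 'world_from_camera': array([[-0.9489474 , -0.18141727,  0.25804381,  0.74791597],
       [ 0.31538555, -0.53129792,  0.7862916 ,  1.00486946],
       [-0.00554873,  0.82753266,  0.56139016,  0.73744819],
       [ 0.        ,  0.        ,  0.        ,  1.    
[... 182 characters left out ...]
9, -0.20476336,  0.24746532],
       [-0.99850166,  0.0543048 , -0.00674015,  0.09416975],
       [ 0.00453255,  0.20482412,  0.9787883 ,  1.12584836],
       [ 0.        ,  0.        ,  0.        ,  1.        ]])} 0.0 2.2660336
wrist {'fx': 297.3186396354542, 'fy': 297.3186396354542, 'cx': 256.8322118933897, 'cy': 196.8955439312989, 'mount': array([[-4.45940786e-04,  9.44499208e-01,  3.28513388e-01,
         8.45317671e-02],
       [ 9.99999314e-01,  6.53452051e-05,  1.16957786e-03,
         4.28140077e-04],
       [ 1.08319859e-03,  3.28513685e-01, -9.44498590e-01,
        -1.42933782e-01],
       [ 0.00000000e+00,  0.00000000e+00,  0.00000000e+00,
         1.00000000e+00]])} 0.0 1.4553944
```

View pics/side0.png

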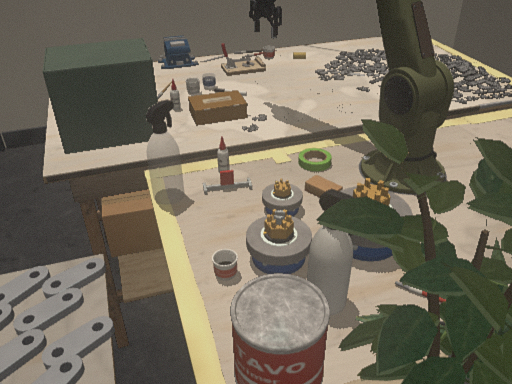

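View pics/top0.png

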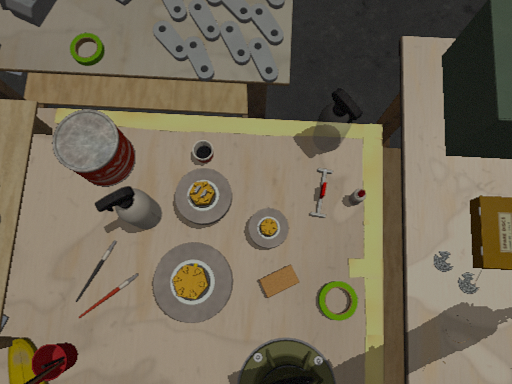

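View pics/wrist0.png

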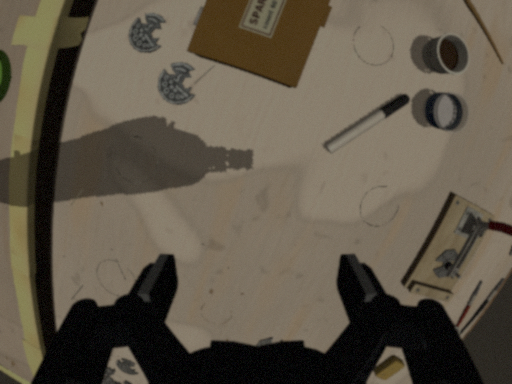

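The top view shows three stands. The middle one is at about (203,195), with the key at (320,193), the glue at (358,197) and the pot at (202,152). I'll measure these next.

```bash
python3 - <<'E'
from h import *
import pickle
c=pickle.load(open('top0.pkl','rb'));s=pickle.load(open('side0.pkl','rb'))
a=cv2.resize(c['image'][120:250,165:375],None,fx=3.8,fy=3.8,interpolation=cv2.INTER_CUBIC)
save('topz',a)
b=cv2.resize(s['image'][130:280,190:340],None,fx=4,fy=4,interpolation=cv2.INTER_CUBIC);save('sidez',b)
P=pts(c)
for n,(u,v) in dict(stud=(203,193),small=(269,228),large=(190,282),wheel=(180,200),potc=(202,152),key=(323,190),glue=(360,194),spw=(115,200),spg=(345,103)).items(): print(n,P[v,u].round(3))
# wheel fit: points z 0.06-0.07 near
Q=P.reshape(-1,3)
n=P[193,203]
m=(abs(Q[:,2]-.067)<.004)&(np.hypot(*(Q[:,:2]-n[:2]).T)<.09)
pt=Q[m][:,:2]; 
A=np.c_[2*pt,np.ones(len(pt))]
# boundary via hull min circle
print(cv2.minEnclosingCircle(pt.astype(np.float32)), m.sum())
E
```

```text
stud [0.454 0.225 0.125]
small [0.386 0.063 0.07 ]
large [0.245 0.237 0.136]
wheel [0.445 0.289 0.066]
potc [0.589 0.251 0.017]
key [ 0.493 -0.071  0.056]
glue [ 0.482 -0.159  0.083]
spw [0.402 0.387 0.259]
spg [ 0.642 -0.083  0.259]
((0.4613484740257263, 0.232339546084404), 0.07205502688884735) 1860
```

View pics/topz.png

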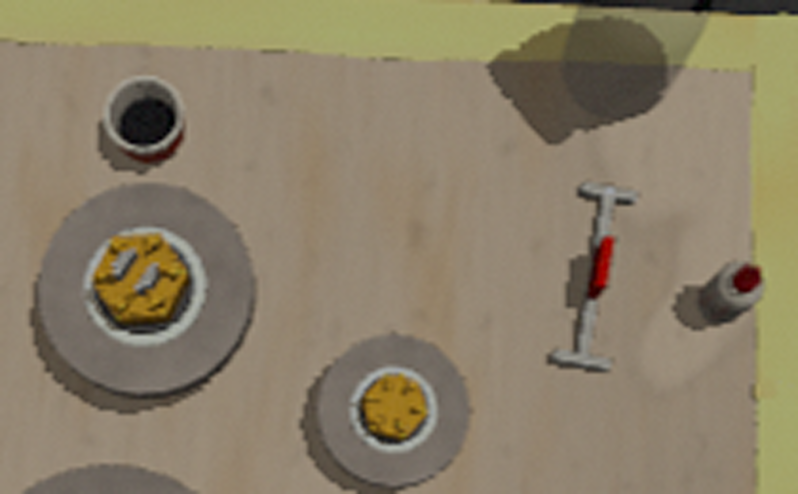

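View pics/sidez.png

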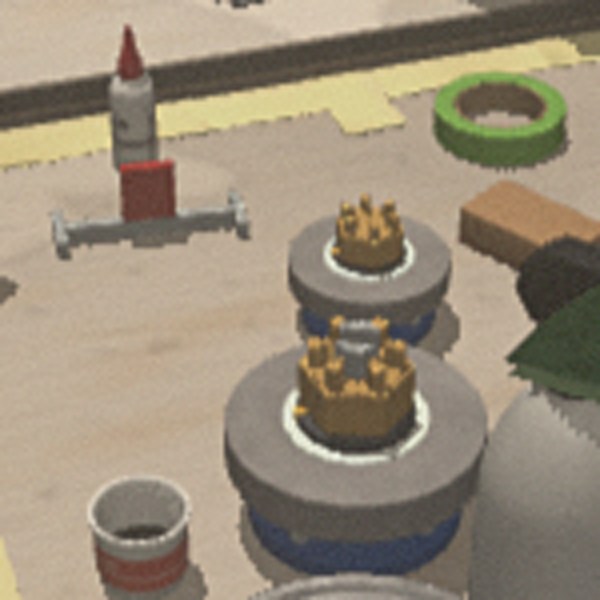

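The middle stand's axis is near (0.461, 0.232). The key lies near (0.49,-0.07), roughly along world x. I'll raise the arm and travel over in a bowed path.

Emit:
{"name": "apply_moves", "arguments": {"increments": [{"tx": 0.03, "ty": 0.04, "tz": 0.03}, {"tx": 0.03, "ty": 0.04, "tz": 0.03}, {"tx": 0.035, "ty": 0.05, "tz": 0.02}, {"tx": 0.035, "ty": 0.05, "tz": 0.02}, {"tx": 0.03, "ty": 0.06}]}}

```text
invalid input at $.increments[0]: expected keys tx, ty, tz, ax, ay, az, gripper
```

```bash
python3 -c "
from h import *
s=arm.get_state();print(s['joint_positions'].round(3),s['tcp_pos'],s['tcp_rot'])"
```

```text
[ 1.325  0.508 -0.238  1.501  0.126  1.149 -0.155] [ 0.21513544 -0.58640515  0.23061266] [ 9.84573525e-01  1.74970003e-01 -1.30201060e-04 -6.73951202e-04]
```

All keys are required in every row.

Emit:
{"name": "apply_moves", "arguments": {"increments": [{"tx": 0.03, "ty": 0.04, "tz": 0.03, "ax": 0, "ay": 0, "az": 0, "gripper": 1}, {"tx": 0.03, "ty": 0.04, "tz": 0.03, "ax": 0, "ay": 0, "az": 0, "gripper": 1}, {"tx": 0.035, "ty": 0.05, "tz": 0.02, "ax": 0, "ay": 0, "az": 0, "gripper": 1}, {"tx": 0.035, "ty": 0.05, "tz": 0.02, "ax": 0, "ay": 0, "az": 0, "gripper": 1}, {"tx": 0.03, "ty": 0.06, "tz": 0, "ax": 0, "ay": 0, "az": 0, "gripper": 1}]}}

```text
time_s: 0.78
tcp_pos: [0.373, -0.3523, 0.3315]
tcp_rot: [0.985, 0.175, 0.001, 0.001]
contact_force: [0.9, -0.4, -0.7]
grip_width: 0.0854
```

```bash
python3 -c "
from h import *
s=arm.get_state();print(s['joint_positions'].round(3),s['tcp_pos'],s['tcp_rot'])"
```

```text
[ 0.952  0.265 -0.328  1.61   0.088  1.278 -0.609] [ 0.37303696 -0.35225107  0.33148457] [9.84572123e-01 1.74973402e-01 9.61543555e-04 1.05726389e-03]
```

Emit:
{"name": "apply_moves", "arguments": {"increments": [{"tx": 0.02, "ty": 0.055, "tz": 0, "ax": 0, "ay": 0, "az": 0.185, "gripper": 1}, {"tx": 0.02, "ty": 0.055, "tz": 0, "ax": 0, "ay": 0, "az": 0.185, "gripper": 1}, {"tx": 0.02, "ty": 0.055, "tz": 0, "ax": 0, "ay": 0, "az": 0.185, "gripper": 1}, {"tx": 0.01, "ty": 0.055, "tz": 0, "ax": 0, "ay": 0, "az": 0.185, "gripper": 1}, {"tx": 0.01, "ty": 0.055, "tz": 0, "ax": 0, "ay": 0, "az": 0.185, "gripper": 1}]}}

```text
time_s: 1.4
tcp_pos: [0.4514, -0.0767, 0.3302]
tcp_rot: [0.801, 0.598, -0.0, 0.0]
contact_force: [0.7, -0.2, -0.4]
grip_width: 0.0855
```

Emit:
{"name": "apply_moves", "arguments": {"increments": [{"tx": 0.01, "ty": 0.055, "tz": 0, "ax": 0, "ay": 0, "az": 0.185, "gripper": 1}, {"tx": 0.01, "ty": 0.055, "tz": 0, "ax": 0, "ay": 0, "az": 0.185, "gripper": 1}, {"tx": 0.01, "ty": 0.055, "tz": 0, "ax": 0, "ay": 0, "az": 0.185, "gripper": 1}, {"tx": 0.01, "ty": 0.055, "tz": 0, "ax": 0, "ay": 0, "az": 0.185, "gripper": 1}, {"tx": 0.01, "ty": 0.055, "tz": 0, "ax": 0, "ay": 0, "az": 0.185, "gripper": 1}]}}

```text
time_s: 2.02
tcp_pos: [0.5016, 0.1979, 0.3301]
tcp_rot: [0.45, 0.893, -0.0, 0.0]
contact_force: [0.9, -0.3, 0.4]
grip_width: 0.0853
```

Emit:
{"name": "apply_moves", "arguments": {"increments": [{"tx": 0, "ty": 0.05, "tz": 0, "ax": 0, "ay": 0, "az": 0.185, "gripper": 1}, {"tx": 0, "ty": 0, "tz": 0, "ax": 0, "ay": 0, "az": 0.185, "gripper": 1}, {"tx": 0, "ty": 0, "tz": 0, "ax": 0, "ay": 0, "az": 0.185, "gripper": 1}, {"tx": 0, "ty": 0, "tz": 0, "ax": 0, "ay": 0, "az": 0.185, "gripper": 1}, {"tx": 0, "ty": 0, "tz": 0, "ax": 0, "ay": 0, "az": 0.185, "gripper": 1}]}}

```text
time_s: 2.65
tcp_pos: [0.5014, 0.2463, 0.3299]
tcp_rot: [0.004, 1.0, -0.0, -0.0]
contact_force: [-0.4, -0.4, 0.6]
grip_width: 0.0852
```

```bash
python3 -c "
from h import *
import pickle
s=arm.get_state();print(s['joint_positions'].round(3),s['tcp_pos'],s['tcp_rot'])
c=arm.read_camera('wrist');save('w1',c['image']);pickle.dump((s,c),open('w1.pkl','wb'))"
```

```text
[ 0.189  0.515 -1.16   1.494  0.472  1.441  0.578] [0.50135129 0.24631842 0.32989638] [ 4.39276409e-03  9.99990303e-01 -2.10226894e-04 -2.29877150e-04]
```

View pics/w1.png

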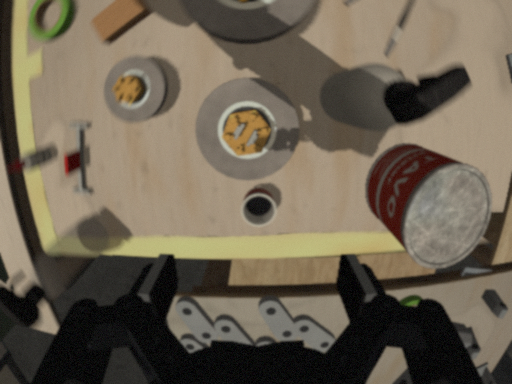

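The nut is at (247,132), with the pot below it. I'll move so the wrist camera is straight above it and closer.

Emit:
{"name": "apply_moves", "arguments": {"increments": [{"tx": 0.02, "ty": -0.007, "tz": -0.045, "ax": 0, "ay": 0, "az": 0, "gripper": 1}, {"tx": 0.02, "ty": -0.007, "tz": -0.045, "ax": 0, "ay": 0, "az": 0, "gripper": 1}, {"tx": 0, "ty": 0, "tz": 0, "ax": 0, "ay": 0, "az": 0, "gripper": 1}]}}

```text
time_s: 3.08
tcp_pos: [0.5414, 0.2299, 0.2368]
tcp_rot: [0.01, 1.0, -0.002, -0.003]
contact_force: [0.1, -1.0, 1.2]
grip_width: 0.0856
```

```bash
cat >> h.py <<'E'
from scipy.spatial.transform import Rotation as R
def wcam(s,c):
    T=np.eye(4);T[:3,:3]=R.from_quat(s['tcp_rot']).as_matrix();T[:3,3]=s['tcp_pos']
    return T@np.array(c['mount'])
def wproj(s,c,X):
    W=np.linalg.inv(wcam(s,c));p=X@W[:3,:3].T+W[:3,3]
    x,y,z=p[...,0],-p[...,1],-p[...,2]
    r=np.hypot(x,y);th=np.arctan2(r,z);k=c['fx']*th/np.maximum(r,1e-9)
    return c['cx']+k*x,c['cy']+k*y
def cproj(c,X):
    W=np.linalg.inv(np.array(c['world_from_camera']));p=X@W[:3,:3].T+W[:3,3]
    return c['cx']-c['fx']*p[...,0]/p[...,2],c['cy']+c['fy']*p[...,1]/p[...,2]
def ortho(s,c,cen,z,half,n=600):
    # image: right=+x world, up=+y world
    g=np.linspace(-half,half,n)
    X,Y=np.meshgrid(cen[0]+g,cen[1]-g)
    P=np.stack([X,Y,np.full_like(X,z)],-1)
    u,v=wproj(s,c,P) if s is not None else cproj(c,P)
    return cv2.remap(c['image'],u.astype(np.float32),v.astype(np.float32),cv2.INTER_CUBIC)
def wpts(s,c):
    d=c['depth'];h,w=d.shape
    u,v=np.meshgrid(np.arange(w)-c['cx'],np.arange(h)-c['cy'])
    r=np.hypot(u,v);th=r/c['fx'];k=np.tan(th)/np.maximum(r,1e-9)
    P=np.stack([u*k*d,-v*k*d,-d],-1);T=wcam(s,c)
    return P@T[:3,:3].T+T[:3,3]
E
cat > look.py <<'E'
import sys,pickle
from h import *
n=sys.argv[1]
s=arm.get_state();c=arm.read_camera('wrist');pickle.dump((s,c),open(n+'.pkl','wb'));save(n,c['image'])
print(s['joint_positions'].round(3),s['tcp_pos'].round(4),s['tcp_rot'].round(4),s['torque'].round(2))
E
python3 look.py w2; python3 - <<'E'
from h import *
import pickle
s,c=pickle.load(open('w2.pkl','rb'))
save('w2o',ortho(s,c,(.461,.232),.118,.05))
P=wpts(s,c);Q=P.reshape(-1,3)
m=(abs(Q[:,2]-.067)<.004)&(np.hypot(Q[:,0]-.461,Q[:,1]-.232)<.09)
print(cv2.minEnclosingCircle(Q[m][:,:2].astype(np.float32)),m.sum())
m=(Q[:,2]>.119)&(Q[:,2]<.13)&(np.hypot(Q[:,0]-.461,Q[:,1]-.232)<.03)
print(Q[m].mean(0),m.sum())
E
```

```text
[ 0.182  0.628 -1.095  1.58   0.572  1.296  0.553] [0.5414 0.2299 0.2368] [ 0.0098  0.9999 -0.0016 -0.0029] [-0.01  0.    0.  ]
((0.4602431654930115, 0.23332743346691132), 0.07230860739946365) 10915
[0.4602675  0.23329708 0.12225415] 320
```

View pics/w2o.png

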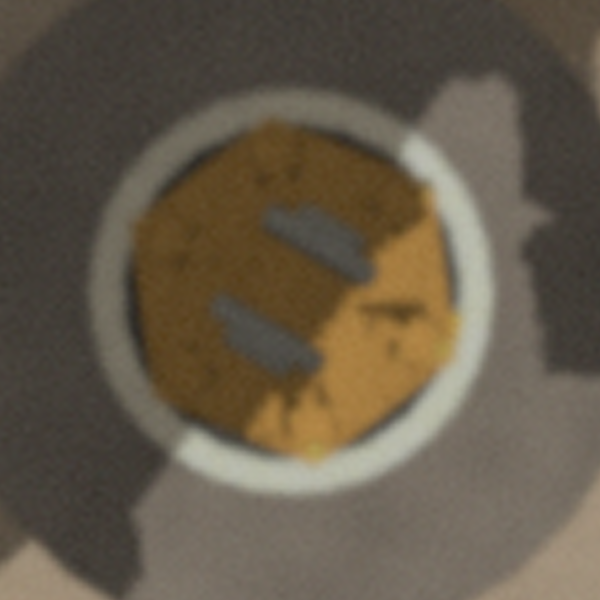

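View pics/w2.png

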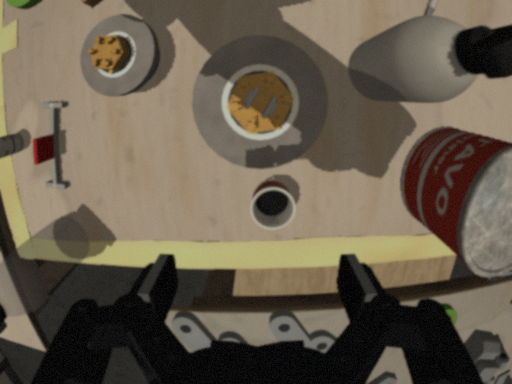

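The ortho view at 6 px/mm shows the stud's two halves at about (318,243) and (268,337), so the slot runs near -30°. The nut's corners are near 38° modulo 60. I'll measure both more precisely.

```bash
cat > meas.py <<'E'
from h import *
import pickle,sys
def brass_phase(s,c,cen,z=.102,name=None):
    n=700;half=.05;sc=n/(2*half)
    im=ortho(s,c,cen,z,half,n);hsv=cv2.cvtColor(im,cv2.COLOR_RGB2HSV)
    m=((hsv[...,1]>110)&(hsv[...,0]>8)&(hsv[...,0]<32)&(hsv[...,2]>45)).astype(np.uint8)
    m=cv2.morphologyEx(m,cv2.MORPH_CLOSE,np.ones((25,25)));m=cv2.morphologyEx(m,cv2.MORPH_OPEN,np.ones((9,9)))
    cs,_=cv2.findContours(m,cv2.RETR_EXTERNAL,cv2.CHAIN_APPROX_NONE);k=max(cs,key=cv2.contourArea)
    M=cv2.moments(k);cx,cy=M['m10']/M['m00'],M['m01']/M['m00']
    p=k[:,0,:].astype(float);x=(p[:,0]-cx)/sc;y=-(p[:,1]-cy)/sc
    a=np.arctan2(y,x);r=np.hypot(x,y)
    g=np.linspace(-np.pi,np.pi,720,endpoint=False);o=np.argsort(a)
    rr=np.interp(g,a[o],r[o],period=2*np.pi)
    F=(rr*np.exp(-6j*g)).mean();corner=np.degrees(-np.angle(F)/-1)/6
    corner=np.degrees(np.angle((rr*np.exp(6j*g)).mean()))/6
    w=[cen[0]+(cx-(n-1)/2)/sc,cen[1]-(cy-(n-1)/2)/sc]
    if name:
        v=im.copy();cv2.drawContours(v,[k],-1,(255,0,0),1);save(name,cv2.resize(v,(600,600)))
    return dict(corner_mod60=corner%60,flat_mod60=(corner+30)%60,cen=np.round(w,4),area_mm2=cv2.contourArea(k)/sc**2*1e6,amp=abs((rr*np.exp(6j*g)).mean()))
def stud_dir(s,c,cen,z=.122,name=None):
    n=700;half=.02;sc=n/(2*half)
    im=ortho(s,c,cen,z,half,n);hsv=cv2.cvtColor(im,cv2.COLOR_RGB2HSV)
    g=np.linspace(-half,half,n);X,Y=np.meshgrid(g,-g)
    m=((hsv[...,1]<90)&(np.hypot(X,Y)<.0165)).astype(np.uint8)
    m=cv2.morphologyEx(m,cv2.MORPH_OPEN,np.ones((15,15)))
    nn,lab,st,ce=cv2.connectedComponentsWithStats(m)
    i=np.argsort(-st[1:,4])[:2]+1
    d=ce[i[0]]-ce[i[1]];mid=ce[i].mean(0)
    ang=np.degrees(np.arctan2(-d[1],d[0]))-90
    if name: save(name,cv2.addWeighted(im,.7,np.repeat(m[...,None]*255,3,2),.3,0))
    per=[]
    for j in i:
        ys,xs=np.where(lab==j);l=cv2.fitLine(np.c_[xs,-ys].astype(np.float32),cv2.DIST_L2,0,.01,.01).ravel();per.append(np.degrees(np.arctan2(l[1],l[0])))
    return dict(ang=(ang+90)%180-90,per=per,areas=st[i,4]/sc**2*1e6,mid=[cen[0]+(mid[0]-n/2)/sc,cen[1]-(mid[1]-n/2)/sc])
if __name__=='__main__':
    n=sys.argv[1];s,c=pickle.load(open(n+'.pkl','rb'))
    print(brass_phase(s,c,(.4602,.2333),.102,n+'b'));print(stud_dir(s,c,(.4602,.2333),.122,n+'s'))
E
python3 meas.py w2
```

```text
{'corner_mod60': np.float64(37.93699215769702), 'flat_mod60': np.float64(7.936992157697016), 'cen': array([0.4599, 0.2336]), 'area_mm2': 2521.0306122448983, 'amp': np.float64(0.0005110875187011257)}
{'ang': np.float64(-30.51856773673397), 'per': [np.float32(-29.930086), np.float32(-32.170166)], 'areas': array([116.86857143, 111.82693878]), 'mid': [np.float64(0.4596599082184112), np.float64(0.2337613160443092)]}
```

View pics/w2b.png

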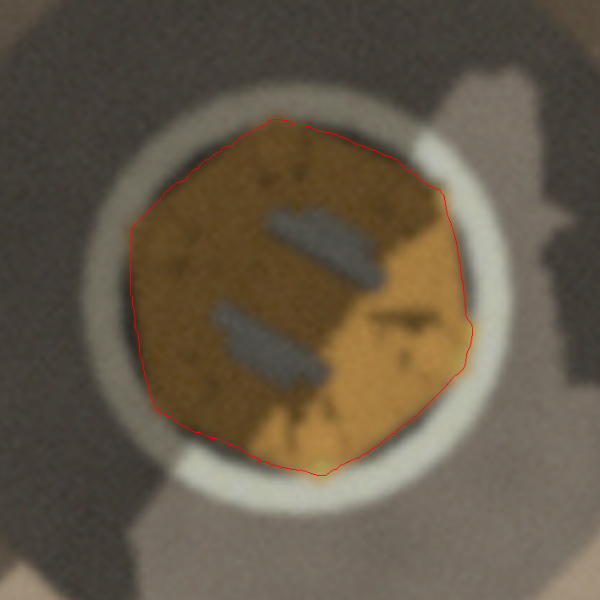

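View pics/w2s.png

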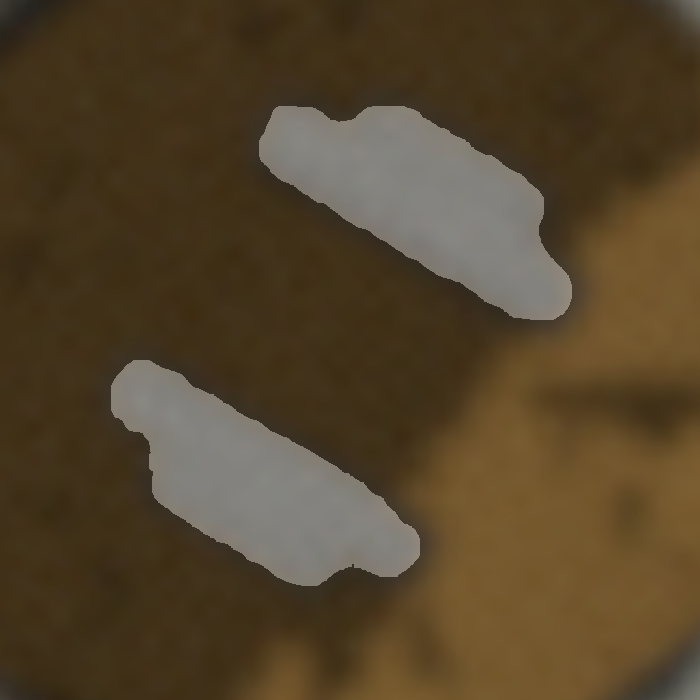

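```bash
python3 - <<'E'
from h import *
import pickle
s,c=pickle.load(open('w2.pkl','rb'))
P=wpts(s,c).reshape(-1,3);t=pickle.load(open('top0.pkl','rb'));sd=pickle.load(open('side0.pkl','rb'))
Q=np.vstack([P,pts(t).reshape(-1,3)])
Q=np.vstack([Q,pts(sd).reshape(-1,3)])
a=np.array([.46,.2335])
d=np.hypot(*(Q[:,:2]-a).T)
for z0 in np.arange(.02,.30,.04):
    m=(Q[:,2]>z0)&(Q[:,2]<z0+.04)&(Q[:,0]>.3)&(Q[:,0]<.5)&(Q[:,1]>.29)&(Q[:,1]<.5)&(d>.076)
    if m.sum()>20: print(z0.round(2),m.sum(),'x',np.percentile(Q[m,0],[2,98]).round(3),'y',np.percentile(Q[m,1],[2,98]).round(3),'dmin',np.percentile(d[m],1).round(3))
E
```

```text
0.02 1413 x [0.374 0.498] y [0.313 0.493] dmin 0.117
0.06 2231 x [0.306 0.498] y [0.301 0.492] dmin 0.118
0.1 2865 x [0.38  0.498] y [0.346 0.492] dmin 0.119
0.14 5627 x [0.38  0.498] y [0.348 0.489] dmin 0.121
0.18 2801 x [0.39  0.435] y [0.363 0.411] dmin 0.136
0.22 2225 x [0.388 0.434] y [0.356 0.416] dmin 0.128
0.26 372 x [0.39  0.425] y [0.365 0.415] dmin 0.137
```

Emit:
{"name": "apply_moves", "arguments": {"increments": [{"tx": -0.008, "ty": 0, "tz": 0, "ax": 0, "ay": 0, "az": 0.173, "gripper": 1}, {"tx": -0.008, "ty": 0, "tz": 0, "ax": 0, "ay": 0, "az": 0.173, "gripper": 1}, {"tx": -0.008, "ty": 0, "tz": 0, "ax": 0, "ay": 0, "az": 0.173, "gripper": 1}, {"tx": -0.008, "ty": 0, "tz": 0, "ax": 0, "ay": 0, "az": 0.173, "gripper": 1}, {"tx": -0.008, "ty": 0, "tz": 0, "ax": 0, "ay": 0, "az": 0.173, "gripper": 1}]}}

```text
time_s: 3.75
tcp_pos: [0.5006, 0.234, 0.2431]
tcp_rot: [-0.415, 0.91, 0.0, 0.002]
contact_force: [-0.2, -0.1, -0.3]
grip_width: 0.0858
```

Emit:
{"name": "apply_moves", "arguments": {"increments": [{"tx": -0.008, "ty": 0, "tz": 0, "ax": 0, "ay": 0, "az": 0.173, "gripper": 1}, {"tx": -0.008, "ty": 0, "tz": 0, "ax": 0, "ay": 0, "az": 0.173, "gripper": 1}, {"tx": -0.008, "ty": 0.002, "tz": 0, "ax": 0, "ay": 0, "az": 0.173, "gripper": 1}, {"tx": -0.008, "ty": 0.002, "tz": 0, "ax": 0, "ay": 0, "az": 0.173, "gripper": 1}, {"tx": -0.009, "ty": 0, "tz": 0, "ax": 0, "ay": 0, "az": 0.173, "gripper": 1}]}}

```text
time_s: 4.38
tcp_pos: [0.4595, 0.2381, 0.2429]
tcp_rot: [0.758, -0.652, 0.001, -0.001]
contact_force: [-0.5, -0.5, 0.5]
grip_width: 0.0853
```

Emit:
{"name": "apply_moves", "arguments": {"increments": [{"tx": 0, "ty": 0, "tz": -0.05, "ax": 0, "ay": 0, "az": 0, "gripper": 1}, {"tx": 0, "ty": 0, "tz": 0, "ax": 0, "ay": 0, "az": 0, "gripper": 1}]}}

```text
time_s: 4.62
tcp_pos: [0.4593, 0.236, 0.1902]
tcp_rot: [0.756, -0.654, 0.0, 0.001]
contact_force: [0.6, 0.1, 0.7]
grip_width: 0.0851
```

```bash
python3 look.py w3; python3 - <<'E'
from h import *
s=arm.get_state();M=R.from_quat(s['tcp_rot']).as_matrix();print(M.round(4),np.degrees(np.arctan2(M[1,1],M[0,1])))
E
```

```text
[ 0.27   0.693 -1.356  1.836  0.723  1.234  1.975] [0.4593 0.236  0.1902] [ 7.563e-01 -6.542e-01  3.000e-04  1.400e-03] [ 0.02 -0.02 -0.02]
[[ 1.441e-01 -9.896e-01  3.000e-04]
 [-9.896e-01 -1.441e-01 -4.000e-04]
 [ 4.000e-04 -2.000e-04 -1.000e+00]] -171.71581941522314
```

View pics/w3.png

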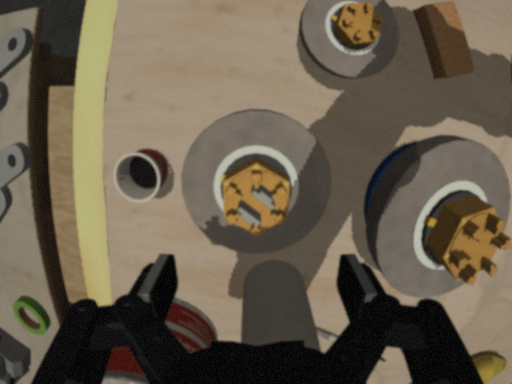

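The nut is in full light here at about (256,195). I'll re-measure from this view.

```bash
python3 meas.py w3; python3 - <<'E'
from h import *
import pickle
s,c=pickle.load(open('w3.pkl','rb'))
save('w3o',ortho(s,c,(.4602,.2333),.118,.04))
Q=wpts(s,c).reshape(-1,3)
m=(abs(Q[:,2]-.067)<.003)&(np.hypot(Q[:,0]-.461,Q[:,1]-.232)<.09)
print(cv2.minEnclosingCircle(Q[m][:,:2].astype(np.float32)),m.sum(),Q[m].mean(0))
m=(Q[:,2]>.119)&(Q[:,2]<.13)&(np.hypot(Q[:,0]-.461,Q[:,1]-.232)<.03)
print(Q[m].mean(0),m.sum())
E
```

```text
{'corner_mod60': np.float64(37.09622409239252), 'flat_mod60': np.float64(7.0962240923925215), 'cen': array([0.4605, 0.2321]), 'area_mm2': 2852.642857142857, 'amp': np.float64(0.0008198583209888815)}
{'ang': np.float64(-32.03580744706517), 'per': [np.float32(-38.789257), np.float32(-35.514496)], 'areas': array([209.51836735, 163.55265306]), 'mid': [np.float64(0.46022726890400495), np.float64(0.23150270770296702)]}
((0.4601844847202301, 0.23320506513118744), 0.07239878177642822) 12393 [0.46104635 0.22535799 0.06746401]
[0.46035437 0.23210046 0.12203627] 435
```

View pics/w3o.png

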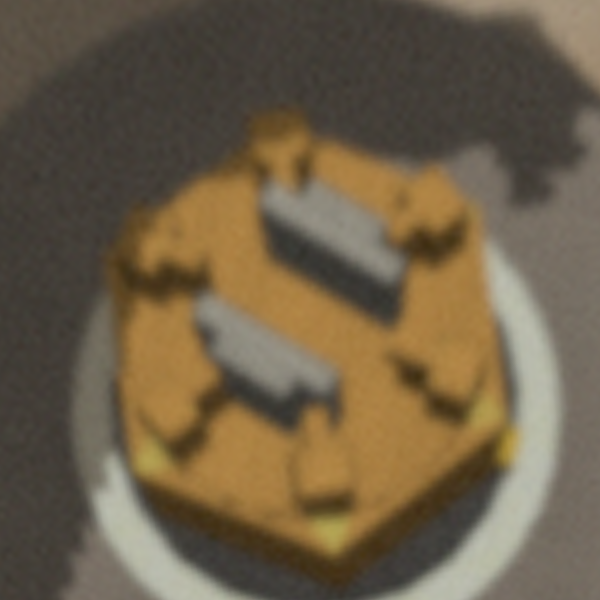

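View pics/w3b.png

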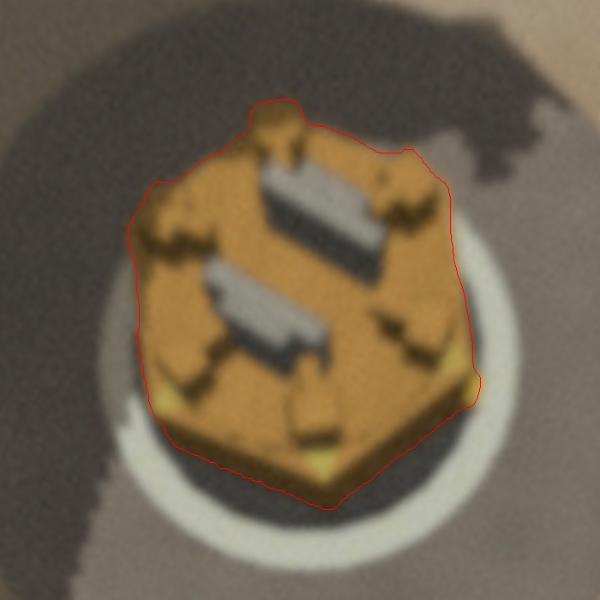

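Emit:
{"name": "apply_moves", "arguments": {"increments": [{"tx": 0.001, "ty": -0.003, "tz": -0.03, "ax": 0, "ay": 0, "az": -0.01, "gripper": 1}, {"tx": 0, "ty": 0, "tz": -0.03, "ax": 0, "ay": 0, "az": 0, "gripper": 1}, {"tx": 0, "ty": 0, "tz": -0.02, "ax": 0, "ay": 0, "az": 0, "gripper": 1}, {"tx": 0, "ty": 0, "tz": 0, "ax": 0, "ay": 0, "az": 0, "gripper": 1}]}}

```text
time_s: 5.18
tcp_pos: [0.4615, 0.2338, 0.1106]
tcp_rot: [0.753, -0.658, -0.0, 0.0]
contact_force: [0.5, 0.0, -0.5]
grip_width: 0.0859
```

```bash
python3 look.py w4
```

```text
[ 0.219  0.777 -1.261  1.937  0.847  1.098  1.87 ] [0.4615 0.2338 0.1106] [ 7.529e-01 -6.581e-01 -1.000e-04  1.000e-04] [-0.01  0.08 -0.04]
```

View pics/w4.png

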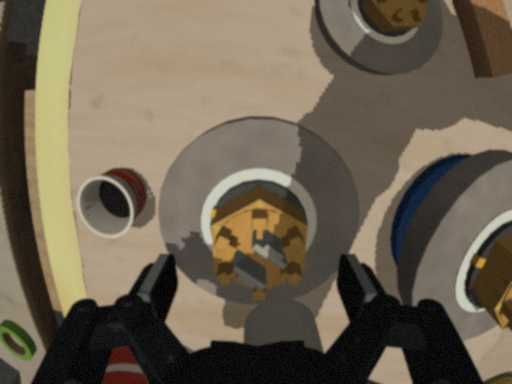

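The jaws straddle the nut, centred at about column 258. I'll go down and close.

Emit:
{"name": "apply_moves", "arguments": {"increments": [{"tx": -0.001, "ty": 0, "tz": -0.02, "ax": 0, "ay": 0, "az": 0, "gripper": 1}, {"tx": 0, "ty": 0, "tz": -0.014, "ax": 0, "ay": 0, "az": 0, "gripper": 1}, {"tx": 0, "ty": 0, "tz": 0, "ax": 0, "ay": 0, "az": 0, "gripper": 1}], "grip_force": 60}}

```text
time_s: 5.6
tcp_pos: [0.4599, 0.233, 0.075]
tcp_rot: [0.753, -0.658, -0.0, 0.001]
contact_force: [-0.5, -0.3, 0.5]
grip_width: 0.0854
```

Emit:
{"name": "apply_moves", "arguments": {"increments": [{"tx": 0, "ty": 0, "tz": 0, "ax": 0, "ay": 0, "az": 0, "gripper": 0.55}, {"tx": 0, "ty": 0, "tz": 0, "ax": 0, "ay": 0, "az": 0, "gripper": 0.4}, {"tx": 0, "ty": 0, "tz": 0, "ax": 0, "ay": 0, "az": 0, "gripper": 0.4}, {"tx": 0, "ty": 0, "tz": 0, "ax": 0, "ay": 0, "az": 0, "gripper": 0.4}]}}

```text
time_s: 6.1
tcp_pos: [0.4603, 0.2337, 0.077]
tcp_rot: [0.753, -0.658, 0.0, -0.0]
contact_force: [-1.8, -0.9, 5.1]
grip_width: 0.0527
```

```bash
python3 look.py w5; python3 - <<'E'
from h import *
c=arm.read_camera('side');save('side5',cv2.resize(c['image'][150:300,190:340],None,fx=4,fy=4,interpolation=cv2.INTER_CUBIC))
E
```

```text
[ 0.193  0.814 -1.216  1.975  0.909  1.044  1.82 ] [0.4603 0.2337 0.077 ] [ 7.53e-01 -6.58e-01  1.00e-04 -3.00e-04] [-0.22  0.46 -0.03]
```

View pics/w5.png

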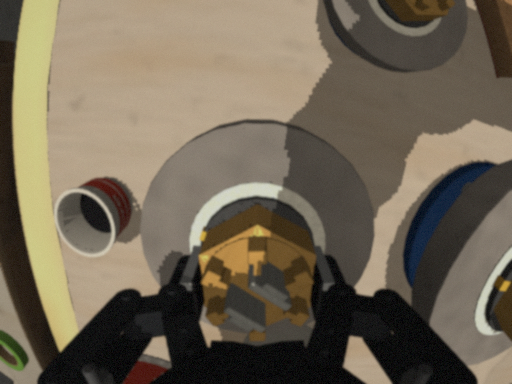

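View pics/side5.png

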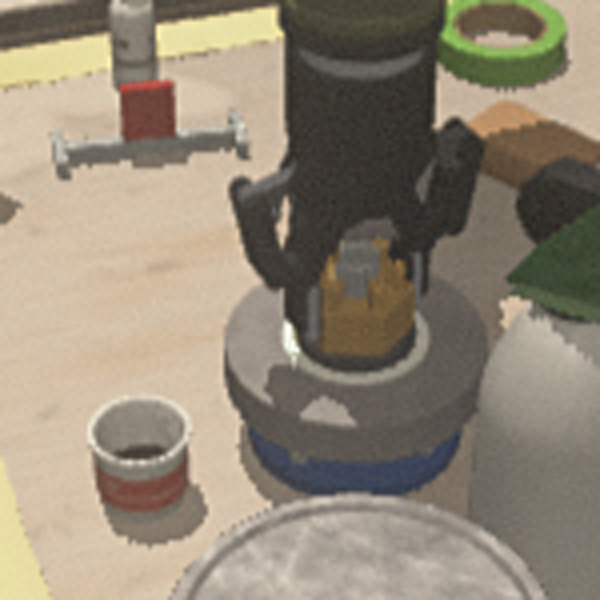

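Gripped at 52.7 mm, with tool y at 7.7°. Aligning needs 98° or 158° clockwise, depending on where it goes snug. I'll turn the first loose part now.

Emit:
{"name": "apply_moves", "arguments": {"increments": [{"tx": 0, "ty": 0, "tz": -0.0003, "ax": 0, "ay": 0, "az": -0.15, "gripper": 0.4}, {"tx": 0, "ty": 0, "tz": -0.0003, "ax": 0, "ay": 0, "az": -0.15, "gripper": 0.4}, {"tx": 0, "ty": 0, "tz": -0.0003, "ax": 0, "ay": 0, "az": -0.15, "gripper": 0.4}, {"tx": 0, "ty": 0, "tz": -0.0003, "ax": 0, "ay": 0, "az": -0.15, "gripper": 0.4}, {"tx": 0, "ty": 0, "tz": -0.0003, "ax": 0, "ay": 0, "az": -0.15, "gripper": 0.4}]}}

```text
time_s: 6.82
tcp_pos: [0.4606, 0.2337, 0.0755]
tcp_rot: [-0.457, 0.889, -0.0, 0.001]
contact_force: [-1.2, -1.3, 3.8]
grip_width: 0.0528
```

```bash
cat > st.py <<'E'
from h import *
s=arm.get_state();M=R.from_quat(s['tcp_rot']).as_matrix()
print(s['time_s'],'j',s['joint_positions'].round(2),'p',s['tcp_pos'].round(4),'yaw_y',np.degrees(np.arctan2(M[1,1],M[0,1])).round(2),'tilt',M[:2,2].round(4),'F',s['contact_force'].round(1),'T',s['torque'].round(3),'tau7',s['tau'][6].round(3),'w',s['grip_width'].round(4))
E
python3 st.py
```

```text
Traceback (most recent call last):
  File "st.py", line 3, in <module>
    print(s['time_s'],'j',s['joint_positions'].round(2),'p',s['tcp_pos'].round(4),'yaw_y',np.degrees(np.arctan2(M[1,1],M[0,1])).round(2),'tilt',M[:2,2].round(4),'F',s['contact_force'].round(1),'T',s['torque'].round(3),'tau7',s['tau'][6].round(3),'w',s['grip_width'].round(4))
                                                                                                                                                                                                                                                          ^^^^^^^^^^^^^^^^^^^^^
AttributeError: 'float' object has no attribute 'round'
```

```bash
sed -i "s/s\['grip_width'\].round(4)/round(s['grip_width'],4)/" st.py; python3 st.py
```

```text
6.825 j [ 0.12  0.72 -1.03  1.98  0.8   0.92  1.18] p [0.4606 0.2337 0.0755] yaw_y 144.45 tilt [0.0011 0.0002] F [-1.2 -1.3  3.8] T [-0.183  0.357  0.051] tau7 1.575 w 0.0528
```

Emit:
{"name": "apply_moves", "arguments": {"increments": [{"tx": 0, "ty": 0, "tz": -0.0002, "ax": 0, "ay": 0, "az": -0.1, "gripper": 0.4}, {"tx": 0, "ty": 0, "tz": -0.0001, "ax": 0, "ay": 0, "az": -0.05, "gripper": 0.4}]}}

```text
time_s: 7.08
tcp_pos: [0.4606, 0.2336, 0.0752]
tcp_rot: [-0.391, 0.921, -0.0, 0.001]
contact_force: [-0.9, -1.3, 6.3]
grip_width: 0.0526
```

```bash
python3 st.py
```

```text
7.075 j [ 0.1   0.71 -0.99  1.98  0.77  0.89  1.06] p [0.4606 0.2336 0.0752] yaw_y 136.0 tilt [ 0.0013 -0.0001] F [-0.9 -1.3  6.3] T [-0.217  0.234  0.051] tau7 0.21 w 0.0526
```

Emit:
{"name": "apply_moves", "arguments": {"increments": [{"tx": 0, "ty": 0, "tz": -0.0001, "ax": 0, "ay": 0, "az": -0.05, "gripper": 0.4}, {"tx": 0, "ty": 0, "tz": -0.0001, "ax": 0, "ay": 0, "az": -0.05, "gripper": 0.4}]}}

```text
time_s: 7.32
tcp_pos: [0.4607, 0.2336, 0.0751]
tcp_rot: [-0.345, 0.939, -0.0, 0.001]
contact_force: [-0.4, -1.0, 5.6]
grip_width: 0.0532
```

```bash
python3 st.py
```

```text
7.325 j [ 0.09  0.7  -0.97  1.98  0.76  0.88  0.98] p [0.4607 0.2336 0.0751] yaw_y 130.31 tilt [ 0.0013 -0.    ] F [-0.4 -1.   5.6] T [-0.265  0.222  0.053] tau7 0.49 w 0.0532
```

Emit:
{"name": "apply_moves", "arguments": {"increments": [{"tx": 0, "ty": 0, "tz": -0.0001, "ax": 0, "ay": 0, "az": -0.05, "gripper": 0.4}, {"tx": 0, "ty": 0, "tz": -0.0001, "ax": 0, "ay": 0, "az": -0.05, "gripper": 0.4}]}}

```text
time_s: 7.58
tcp_pos: [0.4607, 0.2336, 0.0749]
tcp_rot: [-0.297, 0.955, -0.0, 0.001]
contact_force: [-0.4, -2.2, 5.4]
grip_width: 0.0531
```

```bash
python3 st.py
```

```text
7.575 j [ 0.07  0.69 -0.94  1.98  0.74  0.86  0.9 ] p [0.4607 0.2336 0.0749] yaw_y 124.58 tilt [ 0.0013 -0.    ] F [-0.4 -2.2  5.4] T [-0.273  0.222  0.082] tau7 0.488 w 0.0531
```

Emit:
{"name": "apply_moves", "arguments": {"increments": [{"tx": 0, "ty": 0, "tz": -0.0001, "ax": 0, "ay": 0, "az": -0.05, "gripper": 0.4}, {"tx": 0, "ty": 0, "tz": -0.0001, "ax": 0, "ay": 0, "az": -0.05, "gripper": 0.4}]}}

```text
time_s: 7.82
tcp_pos: [0.4607, 0.2336, 0.0747]
tcp_rot: [-0.249, 0.968, -0.0, 0.001]
contact_force: [-0.7, -1.3, 5.8]
grip_width: 0.053
```

```bash
python3 st.py
```

```text
7.825 j [ 0.06  0.68 -0.92  1.98  0.72  0.85  0.82] p [0.4607 0.2336 0.0747] yaw_y 118.85 tilt [ 0.0013 -0.0001] F [-0.7 -1.3  5.8] T [-0.366  0.227  0.048] tau7 0.485 w 0.053
```

Emit:
{"name": "apply_moves", "arguments": {"increments": [{"tx": 0, "ty": 0, "tz": -0.0001, "ax": 0, "ay": 0, "az": -0.05, "gripper": 0.4}, {"tx": 0, "ty": 0, "tz": -0.0001, "ax": 0, "ay": 0, "az": -0.05, "gripper": 0.4}]}}

```text
time_s: 8.07
tcp_pos: [0.4607, 0.2335, 0.0745]
tcp_rot: [-0.2, 0.98, -0.0, 0.001]
contact_force: [-0.9, -1.7, 5.3]
grip_width: 0.0529
```

```bash
python3 st.py; python3 look.py w6
```

```text
8.075 j [ 0.05  0.67 -0.89  1.98  0.7   0.84  0.74] p [0.4607 0.2335 0.0745] yaw_y 113.12 tilt [ 0.0013 -0.0002] F [-0.9 -1.7  5.3] T [-0.338  0.24   0.04 ] tau7 0.483 w 0.0529
[ 0.046  0.666 -0.888  1.979  0.703  0.836  0.736] [0.4607 0.2335 0.0745] [-2.004e-01  9.797e-01 -2.000e-04  6.000e-04] [-0.34  0.24  0.04]
```

View pics/w6.png

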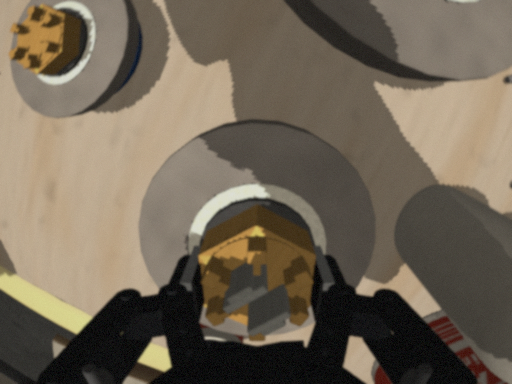

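Emit:
{"name": "apply_moves", "arguments": {"increments": [{"tx": 0, "ty": 0, "tz": -0.0001, "ax": 0, "ay": 0, "az": -0.05, "gripper": 0.4}, {"tx": 0, "ty": 0, "tz": -0.0001, "ax": 0, "ay": 0, "az": -0.05, "gripper": 0.4}]}}

```text
time_s: 8.38
tcp_pos: [0.4607, 0.2335, 0.0743]
tcp_rot: [-0.151, 0.988, -0.0, 0.001]
contact_force: [-0.3, -2.1, 5.8]
grip_width: 0.053
```

```bash
python3 st.py
```

```text
8.375 j [ 0.03  0.66 -0.86  1.98  0.68  0.82  0.66] p [0.4607 0.2335 0.0743] yaw_y 107.4 tilt [ 0.0013 -0.0002] F [-0.3 -2.1  5.8] T [-0.326  0.253  0.07 ] tau7 0.488 w 0.053
```

Emit:
{"name": "apply_moves", "arguments": {"increments": [{"tx": 0, "ty": 0, "tz": -0.0001, "ax": 0, "ay": 0, "az": -0.05, "gripper": 0.4}, {"tx": 0, "ty": 0, "tz": -0.0001, "ax": 0, "ay": 0, "az": -0.05, "gripper": 0.4}]}}

```text
time_s: 8.62
tcp_pos: [0.4607, 0.2335, 0.0741]
tcp_rot: [-0.102, 0.995, -0.0, 0.001]
contact_force: [-0.5, -3.0, 6.6]
grip_width: 0.0533
```

```bash
python3 st.py
```

```text
8.625 j [ 0.02  0.65 -0.83  1.98  0.67  0.81  0.58] p [0.4607 0.2335 0.0741] yaw_y 101.72 tilt [ 0.0015 -0.0003] F [-0.5 -3.   6.6] T [-0.399  0.171  0.409] tau7 0.116 w 0.0533
```

The moment jumped from 0.07 to 0.41 N m between yaw 107.4° and 101.7°, so the nut is snug. The first alignment is at about yaw 89.3°, another 12.4° on.

Emit:
{"name": "apply_moves", "arguments": {"increments": [{"tx": 0, "ty": 0, "tz": -0.0001, "ax": 0, "ay": 0, "az": -0.07, "gripper": 0.4}, {"tx": 0, "ty": 0, "tz": -0.0001, "ax": 0, "ay": 0, "az": -0.07, "gripper": 0.4}, {"tx": 0, "ty": 0, "tz": -0.0001, "ax": 0, "ay": 0, "az": -0.07, "gripper": 0.4}, {"tx": 0, "ty": 0, "tz": 0, "ax": 0, "ay": 0, "az": 0, "gripper": 0.4}]}}

```text
time_s: 9.12
tcp_pos: [0.4608, 0.2334, 0.0737]
tcp_rot: [0.002, 1.0, -0.0, 0.001]
contact_force: [-0.0, -2.4, 6.9]
grip_width: 0.0531
```

```bash
python3 st.py; python3 look.py w7; python3 - <<'E'
from h import *
import pickle
s,c=pickle.load(open('w7.pkl','rb'))
save('w7z',cv2.resize(c['image'][200:350,180:340],None,fx=4,fy=4,interpolation=cv2.INTER_CUBIC))
E
```

```text
9.125 j [-0.02  0.63 -0.77  1.98  0.62  0.78  0.41] p [0.4608 0.2334 0.0737] yaw_y 89.74 tilt [ 0.0014 -0.0004] F [-0.  -2.4  6.9] T [-0.5    0.186 -0.009] tau7 -0.413 w 0.0531
[-0.016  0.63  -0.774  1.98   0.624  0.784  0.41 ] [0.4608 0.2334 0.0737] [ 2.3e-03  1.0e+00 -2.0e-04  7.0e-04] [-0.5   0.19 -0.01]
```

View pics/w7z.png

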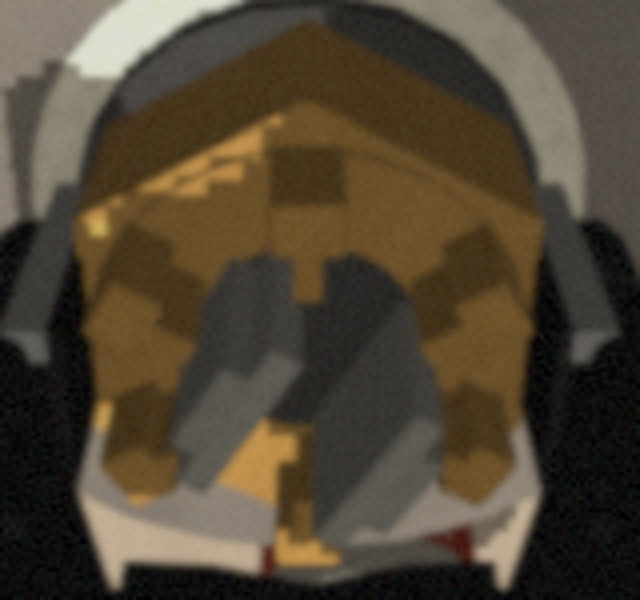

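Next I release, rise and look straight down to check the alignment.

Emit:
{"name": "apply_moves", "arguments": {"increments": [{"tx": 0, "ty": 0, "tz": 0, "ax": 0, "ay": 0, "az": 0, "gripper": 1}, {"tx": 0, "ty": 0, "tz": 0, "ax": 0, "ay": 0, "az": 0, "gripper": 1}, {"tx": 0, "ty": 0, "tz": 0.03, "ax": 0, "ay": 0, "az": 0, "gripper": 1}, {"tx": 0, "ty": 0, "tz": 0.05, "ax": 0, "ay": 0, "az": 0, "gripper": 1}, {"tx": 0.02, "ty": 0, "tz": 0.05, "ax": 0, "ay": 0, "az": 0, "gripper": 1}]}}

```text
time_s: 9.8
tcp_pos: [0.4791, 0.2339, 0.2043]
tcp_rot: [0.001, 1.0, -0.0, -0.001]
contact_force: [1.2, 0.4, -0.5]
grip_width: 0.0854
```

Emit:
{"name": "apply_moves", "arguments": {"increments": [{"tx": 0.03, "ty": 0, "tz": 0, "ax": 0, "ay": 0, "az": 0, "gripper": 1}, {"tx": 0.03, "ty": 0, "tz": 0, "ax": 0, "ay": 0, "az": 0, "gripper": 1}, {"tx": 0, "ty": 0, "tz": 0, "ax": 0, "ay": 0, "az": 0, "gripper": 1}]}}

```text
time_s: 10.18
tcp_pos: [0.5421, 0.2329, 0.2022]
tcp_rot: [0.003, 1.0, 0.0, -0.0]
contact_force: [-0.2, -0.7, -0.0]
grip_width: 0.0852
```

```bash
python3 st.py; python3 look.py w8;python3 meas.py w8; python3 - <<'E'
from h import *
import pickle
s,c=pickle.load(open('w8.pkl','rb'))
save('w8o',ortho(s,c,(.4602,.2333),.112,.04))
E
```

```text
10.175 j [ 0.08  0.59 -0.87  1.64  0.48  1.15  0.65] p [0.5421 0.2329 0.2022] yaw_y 89.6 tilt [-0.0003  0.0005] F [-0.2 -0.7 -0. ] T [0.04  0.013 0.036] tau7 0.184 w 0.0852
[ 0.077  0.586 -0.871  1.635  0.481  1.149  0.651] [0.5421 0.2329 0.2022] [ 3.5e-03  1.0e+00  2.0e-04 -1.0e-04] [0.04 0.01 0.04]
{'corner_mod60': np.float64(0.012787457447545253), 'flat_mod60': np.float64(30.012787457447544), 'cen': array([0.4596, 0.2331]), 'area_mm2': 2463.0102040816323, 'amp': np.float64(0.00043862506792475495)}Traceback (most recent call last):
  File "meas.py", line 37, in <module>
    print(brass_phase(s,c,(.4602,.2333),.102,n+'b'));print(stud_dir(s,c,(.4602,.2333),.122,n+'s'))
                                                           ~~~~~~~~^^^^^^^^^^^^^^^^^^^^^^^^^^^^^^
  File "meas.py", line 28, in stud_dir
    d=ce[i[0]]-ce[i[1]];mid=ce[i].mean(0)
                  ~^^^
IndexError: index 1 is out of bounds for axis 0 with size 1
```

View pics/w8o.png

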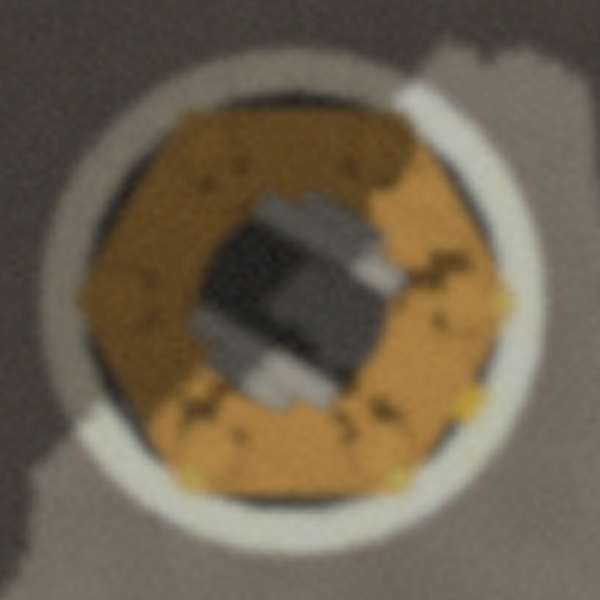

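The nut's flats are now at 30° modulo 60. The yellow ring mark has moved to (465,405), so the ring turned with the nut. I'll measure both, plus the stud slot edges, more carefully.

```bash
python3 - <<'E'
from h import *
import pickle
for n in('w2','w3','w8'):
    s,c=pickle.load(open(n+'.pkl','rb'))
    N=800;half=.04
    im=ortho(s,c,(.4602,.2333),.074,half,N);hsv=cv2.cvtColor(im,cv2.COLOR_RGB2HSV).astype(int)
    g=np.linspace(-half,half,N);X,Y=np.meshgrid(g,-g);r=np.hypot(X,Y)
    m=(hsv[...,0]>20)&(hsv[...,0]<32)&(hsv[...,1]>150)&(hsv[...,2]>100)&(r>.0285)&(r<.036)
    nn,lab,st,ce=cv2.connectedComponentsWithStats(m.astype(np.uint8))
    for i in np.argsort(-st[1:,4])[:3]+1:
        x,y=ce[i];print(n,st[i,4],np.degrees(np.arctan2(-(y-N/2),x-N/2)).round(1),(np.hypot(x-N/2,y-N/2)*2*half/N*1000).round(1))
for n in('w2','w8'):
    s,c=pickle.load(open(n+'.pkl','rb'))
    im=ortho(s,c,(.4602,.2333),.122,.018,600)
    im=cv2.convertScaleAbs(im,alpha=1.8)
    d=np.radians(-30.5);v=np.array([np.cos(d),-np.sin(d)])
    save(n+'st',im)
E
```

```text
w2 1 -9.4 31.2
w2 1 -9.8 31.3
w3 1095 -12.6 31.0
w3 1 0.8 28.8
w3 1 0.4 28.9
w8 1015 -30.9 30.5
w8 41 -59.3 30.1
w8 4 -63.1 30.0
```

View pics/w8st.png

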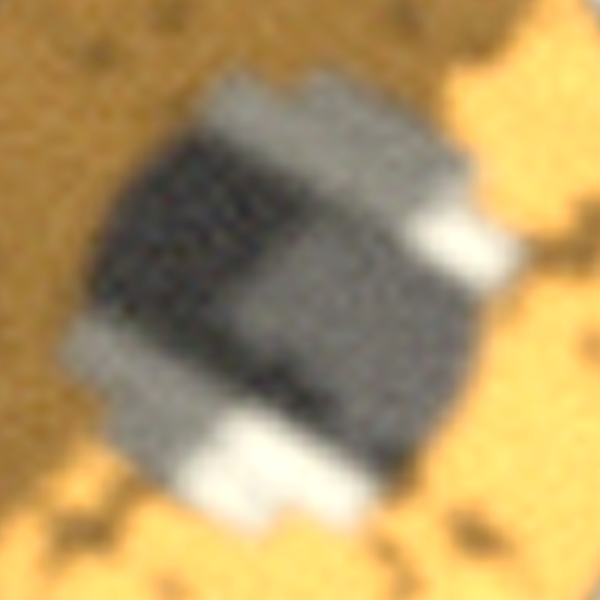

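The stud slot edges run about -30.3°, and the nut's slot is at -30.0 to -30.3°. The ring mark moved 18.3° (0.32 rad), so this is the first alignment. Next I measure the key and its neighbours.

```bash
python3 - <<'E'
from h import *
import pickle
t=pickle.load(open('top0.pkl','rb'));sd=pickle.load(open('side0.pkl','rb'));s,w=pickle.load(open('w1.pkl','rb'))
for nm,c,P in(('top',t,pts(t)),('side',sd,pts(sd)),('w1',w,wpts(s,w))):
    hsv=cv2.cvtColor(c['image'],cv2.COLOR_RGB2HSV)
    red=((hsv[...,0]<8)|(hsv[...,0]>172))&(hsv[...,1]>120)&(hsv[...,2]>40)
    near=(np.hypot(P[...,0]-.49,P[...,1]+.07)<.045)
    q=P[red&near&(P[...,2]>.02)]
    if len(q): print(nm,'red',len(q),q.mean(0).round(4),q.min(0).round(3),q.max(0).round(3))
    b=P[(np.hypot(P[...,0]-.49,P[...,1]+.07)<.085)&(P[...,2]>.008)&(P[...,2]<.02)]
    if len(b)>20:
        r=cv2.minAreaRect(b[:,:2].astype(np.float32));l=cv2.fitLine(b[:,:2].astype(np.float32),cv2.DIST_L1,0,.001,.001).ravel()
        print(' bar',len(b),r,np.degrees(np.arctan2(l[1],l[0])),b.mean(0).round(4))
P=np.vstack([pts(t).reshape(-1,3),pts(sd).reshape(-1,3),wpts(s,w).reshape(-1,3)])
for nm,box in(('spg',(.56,.75,-.2,.02,.03)),('glue',(.42,.54,-.22,-.12,.02))):
    m=(P[:,0]>box[0])&(P[:,0]<box[1])&(P[:,1]>box[2])&(P[:,1]<box[3])&(P[:,2]>box[4])
    q=P[m];print(nm,len(q),np.percentile(q,[1,99],axis=0).round(3).tolist())
a=ortho(None,t,(.49,-.07),.014,.1,600);save('keyt',a)
E
```

```text
top red 60 [ 0.4966 -0.072   0.0477] [ 0.48  -0.079  0.021] [ 0.515 -0.067  0.058]
 bar 200 ((0.4942702651023865, -0.10484746098518372), (0.10131653398275375, 0.13051752746105194), 82.89070892333984) -7.461437 [ 0.4955 -0.0771  0.0138]
side red 51 [ 0.4962 -0.0681  0.0462] [ 0.481 -0.075  0.022] [ 0.514 -0.064  0.056]
 bar 227 ((0.4922073483467102, -0.10098579525947571), (0.10310579836368561, 0.12962591648101807), 82.05824279785156) -8.4812765 [ 0.4964 -0.0786  0.0126]
w1 red 214 [ 0.5004 -0.0704  0.042 ] [ 0.485 -0.077  0.02 ] [ 0.514 -0.067  0.056]
 bar 510 ((0.4917238652706146, -0.1031886637210846), (0.10253206640481949, 0.12975284457206726), 82.1120834350586) -7.4548445 [ 0.4927 -0.0788  0.0133]
spg 9208 [[0.613, -0.11, 0.034], [0.69, -0.041, 0.263]]
glue 956 [[0.468, -0.171, 0.021], [0.499, -0.141, 0.109]]
```

View pics/keyt.png

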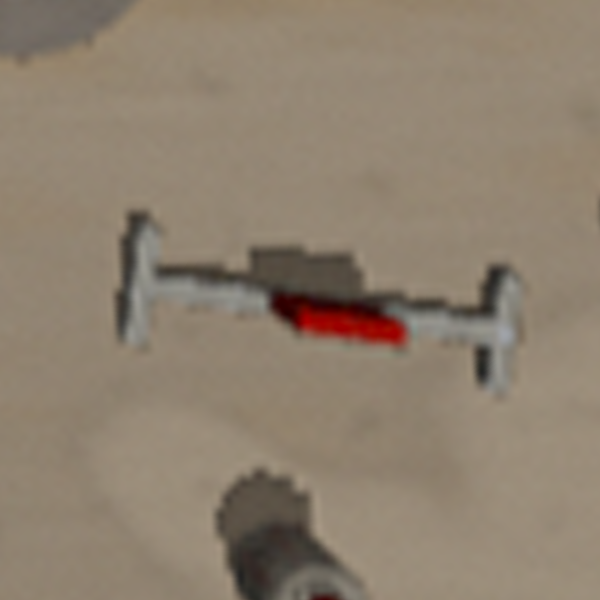

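Key: centre (0.496, -0.0715), axis about -7.3°. The glue is 70 mm to the side and the sprayer 117 mm ahead. I'll move above it with the jaws partly closed.

Emit:
{"name": "apply_moves", "arguments": {"increments": [{"tx": -0.012, "ty": -0.05, "tz": 0, "ax": 0, "ay": 0, "az": -0.03, "gripper": 0.5}, {"tx": -0.012, "ty": -0.05, "tz": 0, "ax": 0, "ay": 0, "az": -0.03, "gripper": 0.5}, {"tx": -0.012, "ty": -0.051, "tz": 0, "ax": 0, "ay": 0, "az": -0.03, "gripper": 0.5}, {"tx": -0.01, "ty": -0.051, "tz": 0, "ax": 0, "ay": 0, "az": -0.03, "gripper": 0.5}, {"tx": 0, "ty": -0.051, "tz": 0, "ax": 0, "ay": 0, "az": 0, "gripper": 0.5}]}}

```text
time_s: 10.85
tcp_pos: [0.4926, -0.0203, 0.2031]
tcp_rot: [0.062, 0.998, -0.0, -0.0]
contact_force: [1.1, -1.2, 0.7]
grip_width: 0.0427
```

Emit:
{"name": "apply_moves", "arguments": {"increments": [{"tx": 0, "ty": -0.0515, "tz": -0.02, "ax": 0, "ay": 0, "az": 0, "gripper": 0.5}, {"tx": 0, "ty": 0, "tz": -0.03, "ax": 0, "ay": 0, "az": 0, "gripper": 0.5}, {"tx": 0, "ty": 0, "tz": -0.03, "ax": 0, "ay": 0, "az": 0, "gripper": 0.5}, {"tx": 0, "ty": 0, "tz": 0, "ax": 0, "ay": 0, "az": 0, "gripper": 0.5}]}}

```text
time_s: 11.35
tcp_pos: [0.4923, -0.0704, 0.1216]
tcp_rot: [0.062, 0.998, 0.0, -0.002]
contact_force: [0.1, 0.3, -0.3]
grip_width: 0.0427
```

```bash
python3 st.py; python3 look.py w9
```

```text
11.35 j [ 0.64  0.54 -0.83  1.97  0.52  0.86  0.98] p [ 0.4923 -0.0704  0.1216] yaw_y 82.93 tilt [-0.0042  0.0007] F [ 0.1  0.3 -0.3] T [0.045 0.052 0.013] tau7 -0.368 w 0.0427
[ 0.645  0.542 -0.826  1.973  0.524  0.857  0.98 ] [ 0.4923 -0.0704  0.1216] [ 6.160e-02  9.981e-01  2.000e-04 -2.100e-03] [0.04 0.05 0.01]
```

View pics/w9.png

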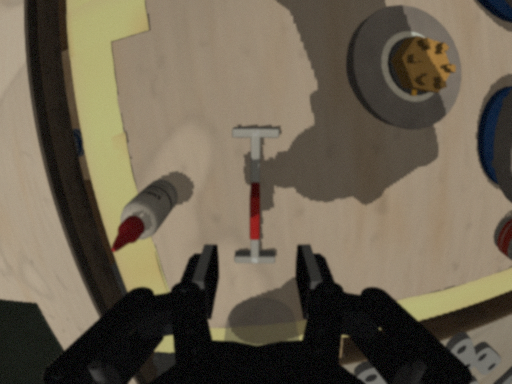

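The key is centred between the jaws, along image column 255, with the glue clear at (150,210). I'll do a fine measurement.

```bash
python3 - <<'E'
from h import *
import pickle
s,c=pickle.load(open('w9.pkl','rb'))
P=wpts(s,c)
b=P[(np.hypot(P[...,0]-.496,P[...,1]+.0715)<.08)&(P[...,2]>.008)&(P[...,2]<.02)&(P[...,1]>-.11)]
r=cv2.minAreaRect(b[:,:2].astype(np.float32));print(len(b),r)
hsv=cv2.cvtColor(c['image'],cv2.COLOR_RGB2HSV)
red=((hsv[...,0]<8)|(hsv[...,0]>172))&(hsv[...,1]>120)&(hsv[...,2]>40)
q=P[red&(P[...,2]>.05)&(P[...,2]<.06)&(np.hypot(P[...,0]-.496,P[...,1]+.0715)<.04)]
print('tab top',len(q),cv2.minAreaRect(q[:,:2].astype(np.float32)),q.mean(0))
save('w9k',ortho(s,c,(.496,-.0715),.014,.08))
E
```

```text
1362 ((0.49689361453056335, -0.07338543236255646), (0.038989707827568054, 0.12971772253513336), 82.39500427246094)
tab top 403 ((0.49620938301086426, -0.07307370007038116), (0.006928405724465847, 0.035896796733140945), 82.43685150146484) [ 0.49528244 -0.07299116  0.05497557]
```

View pics/w9k.png

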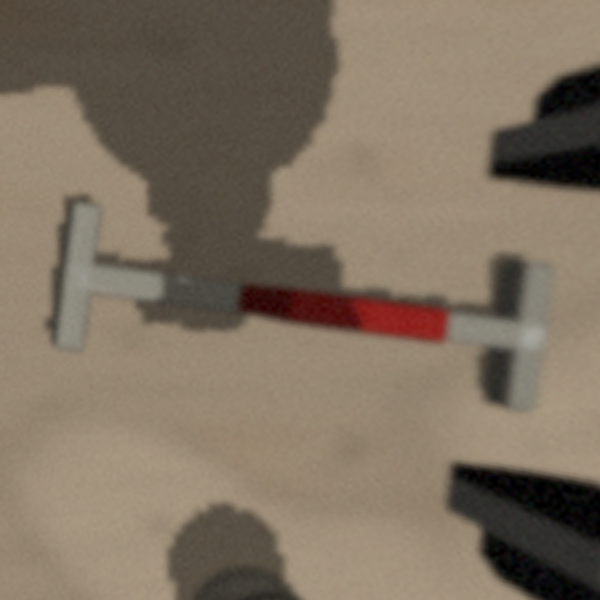

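Emit:
{"name": "apply_moves", "arguments": {"increments": [{"tx": 0.004, "ty": -0.003, "tz": -0.03, "ax": 0, "ay": 0, "az": -0.01, "gripper": 0.5}, {"tx": 0, "ty": 0, "tz": -0.03, "ax": 0, "ay": 0, "az": 0, "gripper": 0.5}, {"tx": 0, "ty": 0, "tz": -0.02, "ax": 0, "ay": 0, "az": 0, "gripper": 0.5}, {"tx": 0, "ty": 0, "tz": -0.01, "ax": 0, "ay": 0, "az": 0, "gripper": 0.5}, {"tx": 0, "ty": 0, "tz": 0, "ax": 0, "ay": 0, "az": 0, "gripper": 0.5}]}}

```text
time_s: 12.02
tcp_pos: [0.4987, -0.0737, 0.0335]
tcp_rot: [0.067, 0.998, -0.0, 0.0]
contact_force: [-0.3, 0.1, -0.1]
grip_width: 0.0425
```

```bash
python3 st.py; python3 look.py w10
```

```text
12.025 j [ 0.55  0.67 -0.69  2.05  0.69  0.67  0.84] p [ 0.4987 -0.0737  0.0335] yaw_y 82.31 tilt [ 0.0005 -0.0001] F [-0.3  0.1 -0.1] T [ 0.008 -0.06  -0.008] tau7 -0.139 w 0.0425
[ 0.549  0.665 -0.695  2.046  0.687  0.673  0.836] [ 0.4987 -0.0737  0.0335] [ 6.710e-02  9.977e-01 -0.000e+00  2.000e-04] [ 0.01 -0.06 -0.01]
```

View pics/w10.png

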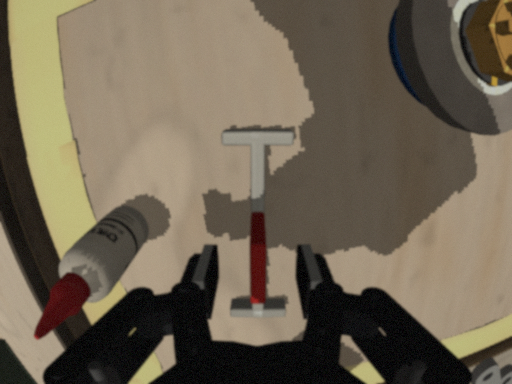

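Emit:
{"name": "apply_moves", "arguments": {"increments": [{"tx": -0.002, "ty": 0, "tz": -0.0025, "ax": 0, "ay": 0, "az": 0, "gripper": 0.3}, {"tx": 0, "ty": 0, "tz": 0, "ax": 0, "ay": 0, "az": 0, "gripper": 0.05}, {"tx": 0, "ty": 0, "tz": 0, "ax": 0, "ay": 0, "az": 0, "gripper": 0}, {"tx": 0, "ty": 0, "tz": 0, "ax": 0, "ay": 0, "az": 0, "gripper": 0}, {"tx": 0, "ty": 0, "tz": 0, "ax": 0, "ay": 0, "az": 0, "gripper": 0}], "grip_force": 60}}

```text
time_s: 12.7
tcp_pos: [0.4965, -0.074, 0.0307]
tcp_rot: [0.067, 0.998, -0.0, 0.0]
contact_force: [-0.7, -0.3, 5.1]
grip_width: 0.0071
```

```bash
python3 st.py
```

```text
12.7 j [ 0.55  0.67 -0.69  2.05  0.69  0.66  0.83] p [ 0.4965 -0.074   0.0307] yaw_y 82.27 tilt [ 0.0002 -0.0003] F [-0.7 -0.3  5.1] T [-0.026  0.266 -0.038] tau7 0.008 w 0.0071
```

The tab is gripped at 7.1 mm. I'll lift and carry it.

Emit:
{"name": "apply_moves", "arguments": {"increments": [{"tx": 0, "ty": 0, "tz": 0.03, "ax": 0, "ay": 0, "az": 0, "gripper": 0}, {"tx": 0, "ty": 0, "tz": 0.045, "ax": 0, "ay": 0, "az": 0, "gripper": 0}, {"tx": 0, "ty": 0, "tz": 0.045, "ax": 0, "ay": 0, "az": 0, "gripper": 0}, {"tx": 0, "ty": 0.02, "tz": 0.04, "ax": 0, "ay": 0, "az": 0, "gripper": 0}, {"tx": -0.006, "ty": 0.04, "tz": 0.01, "ax": 0, "ay": 0, "az": -0.05, "gripper": 0}]}}

```text
time_s: 13.32
tcp_pos: [0.4918, -0.0148, 0.2023]
tcp_rot: [0.095, 0.995, -0.0, 0.002]
contact_force: [0.2, 0.8, -1.5]
grip_width: 0.0065
```

Emit:
{"name": "apply_moves", "arguments": {"increments": [{"tx": -0.006, "ty": 0.045, "tz": 0, "ax": 0, "ay": 0, "az": -0.07, "gripper": 0}, {"tx": -0.006, "ty": 0.045, "tz": 0, "ax": 0, "ay": 0, "az": -0.07, "gripper": 0}, {"tx": -0.006, "ty": 0.045, "tz": 0, "ax": 0, "ay": 0, "az": -0.07, "gripper": 0}, {"tx": -0.006, "ty": 0.045, "tz": 0, "ax": 0, "ay": 0, "az": -0.07, "gripper": 0}, {"tx": -0.006, "ty": 0.04, "tz": 0, "ax": 0, "ay": 0, "az": -0.064, "gripper": 0}]}}

```text
time_s: 13.95
tcp_pos: [0.4599, 0.2074, 0.2001]
tcp_rot: [0.262, 0.965, -0.0, -0.0]
contact_force: [0.4, 0.0, -1.6]
grip_width: 0.0067
```

Emit:
{"name": "apply_moves", "arguments": {"increments": [{"tx": 0, "ty": 0.027, "tz": 0, "ax": 0, "ay": 0, "az": 0, "gripper": 0}, {"tx": 0, "ty": 0, "tz": 0, "ax": 0, "ay": 0, "az": 0, "gripper": 0}, {"tx": 0, "ty": 0, "tz": 0, "ax": 0, "ay": 0, "az": 0, "gripper": 0}]}}

```text
time_s: 14.32
tcp_pos: [0.4603, 0.232, 0.1999]
tcp_rot: [0.261, 0.965, -0.001, -0.0]
contact_force: [-0.7, -0.3, -2.1]
grip_width: 0.0071
```

```bash
python3 st.py; python3 look.py w11; python3 -c "
from h import *
import pickle
c=arm.read_camera('side');save('side11',cv2.resize(c['image'][120:290,170:370],None,fx=3.5,fy=3.5,interpolation=cv2.INTER_CUBIC));pickle.dump(c,open('side11.pkl','wb'))"
```

```text
14.325 j [ 0.02  0.45 -0.79  1.83  0.37  1.02  0.13] p [0.4603 0.232  0.1999] yaw_y 59.68 tilt [-0.0008 -0.0012] F [-0.7 -0.3 -2.1] T [-0.039 -0.005  0.029] tau7 -0.022 w 0.0071
[ 0.023  0.447 -0.787  1.828  0.368  1.02   0.13 ] [0.4603 0.232  0.1999] [ 2.615e-01  9.652e-01 -7.000e-04 -2.000e-04] [-0.04 -0.    0.03]
```

View pics/w11.png

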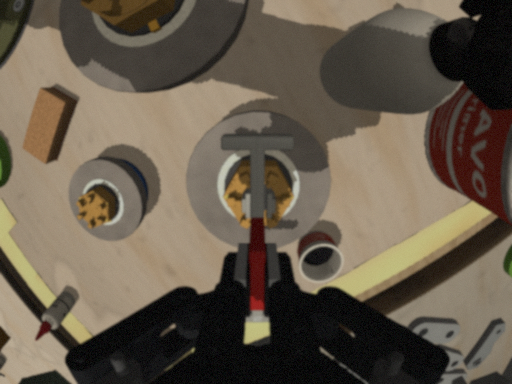

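View pics/side11.png

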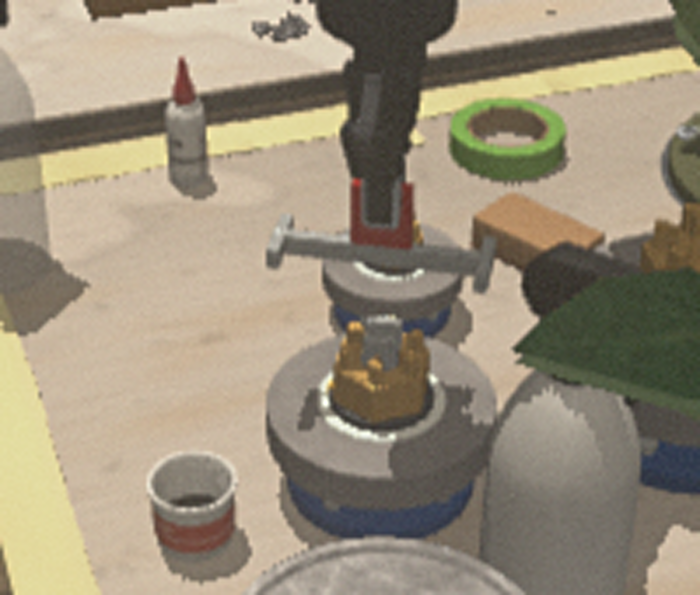

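The key is held level above the nut. I'll measure its bar in the wrist depth for position, angle and pitch.

```bash
python3 - <<'E'
from h import *
import pickle
s,c=pickle.load(open('w11.pkl','rb'))
P=wpts(s,c);tcp=s['tcp_pos']
b=P[(P[...,2]>.155)&(P[...,2]<.205)&(np.hypot(P[...,0]-.4603,P[...,1]-.232)<.08)]
d=np.radians(-30.3);e=np.array([np.cos(d),np.sin(d)]);n=np.array([-e[1],e[0]])
x=(b[:,:2]-[.4602,.2333])@e;y=(b[:,:2]-[.4602,.2333])@n
f=x<-.055
print(len(b),'foot: x',np.percentile(x[f],[1,50,99]).round(4),'y',np.percentile(y[f],[1,50,99]).round(4),'z',np.percentile(b[f,2],[5,50,95]).round(4))
for lo,hi in((-.056,-.045),(-.045,-.035),(-.035,-.022)):
    m=(x>lo)&(x<hi)&(abs(y)<.012);print(lo,m.sum(),'y',y[m].min().round(4),y[m].max().round(4),np.median(y[m]).round(4),'z',np.median(b[m,2]).round(4))
E
```

```text
2598 foot: x [-0.0638 -0.0604 -0.0555] y [-0.0205 -0.0014  0.018 ] z [0.1772 0.1834 0.1846]
-0.056 279 y -0.0074 0.0063 -0.0014 z 0.1836
-0.045 239 y -0.0053 0.002 -0.0014 z 0.1834
-0.035 299 y -0.0054 0.0021 -0.0019 z 0.1835
```

The key is level. A 1.8 mm shift in +y will centre it. I'll go down to just above the stud.

Emit:
{"name": "apply_moves", "arguments": {"increments": [{"tx": 0, "ty": 0.0018, "tz": -0.02, "ax": 0, "ay": 0, "az": 0, "gripper": 0}, {"tx": 0, "ty": 0, "tz": -0.02, "ax": 0, "ay": 0, "az": 0, "gripper": 0}, {"tx": 0, "ty": 0, "tz": -0.004, "ax": 0, "ay": 0, "az": 0, "gripper": 0}, {"tx": 0, "ty": 0, "tz": 0, "ax": 0, "ay": 0, "az": 0, "gripper": 0}]}}

```text
time_s: 14.92
tcp_pos: [0.4607, 0.2343, 0.1566]
tcp_rot: [0.262, 0.965, -0.0, -0.0]
contact_force: [-0.7, 0.5, -2.2]
grip_width: 0.0066
```

```bash
python3 st.py; python3 look.py w12; python3 -c "
from h import *
import pickle
s,c=pickle.load(open('w12.pkl','rb'))
save('w12z',cv2.resize(c['image'][120:320,170:340],None,fx=3,fy=3,interpolation=cv2.INTER_CUBIC))
c=arm.read_camera('side');save('side12',cv2.resize(c['image'][170:270,220:330],None,fx=5,fy=5,interpolation=cv2.INTER_CUBIC))"
```

```text
14.925 j [-0.01  0.5  -0.76  1.89  0.42  0.92  0.08] p [0.4607 0.2343 0.1566] yaw_y 59.65 tilt [-0.0001 -0.0001] F [-0.7  0.5 -2.2] T [-0.049 -0.03  -0.04 ] tau7 -0.044 w 0.0066
[-0.01   0.497 -0.756  1.886  0.422  0.925  0.075] [0.4607 0.2343 0.1566] [ 2.618e-01  9.651e-01 -1.000e-04 -0.000e+00] [-0.05 -0.03 -0.04]
```

View pics/w12z.png

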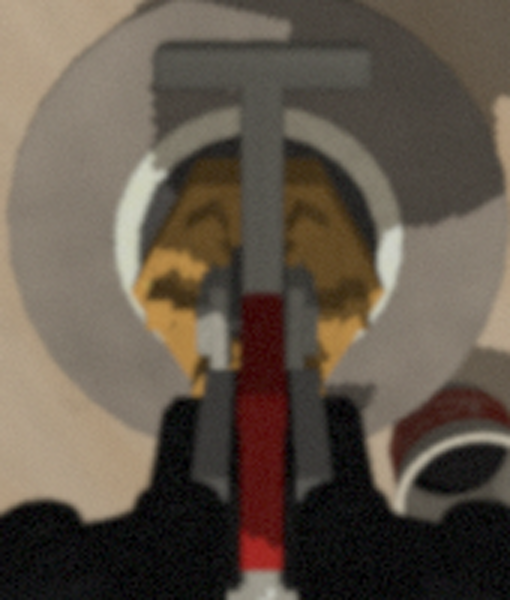

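View pics/side12.png

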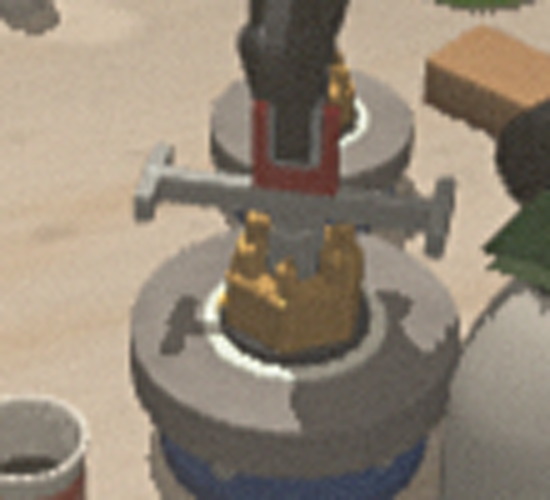

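The bar sits about 1 mm to the right of the stud and nut centre column (264 against 258 px). I'll correct that and lower gently.

Emit:
{"name": "apply_moves", "arguments": {"increments": [{"tx": -0.0004, "ty": -0.0008, "tz": 0, "ax": 0, "ay": 0, "az": 0, "gripper": 0}, {"tx": 0, "ty": 0, "tz": -0.004, "ax": 0, "ay": 0, "az": 0, "gripper": 0}, {"tx": 0, "ty": 0, "tz": -0.004, "ax": 0, "ay": 0, "az": 0, "gripper": 0}, {"tx": 0, "ty": 0, "tz": -0.004, "ax": 0, "ay": 0, "az": 0, "gripper": 0}]}}

```text
time_s: 15.52
tcp_pos: [0.4599, 0.234, 0.144]
tcp_rot: [0.261, 0.965, -0.0, -0.0]
contact_force: [-0.2, -0.2, -1.3]
grip_width: 0.0072
```

```bash
python3 st.py
```

```text
15.525 j [-0.02  0.51 -0.75  1.9   0.44  0.9   0.06] p [0.4599 0.234  0.144 ] yaw_y 59.7 tilt [-0.0002 -0.0001] F [-0.2 -0.2 -1.3] T [0.001 0.059 0.033] tau7 0.067 w 0.0072
```

Emit:
{"name": "apply_moves", "arguments": {"increments": [{"tx": 0, "ty": 0, "tz": -0.003, "ax": 0, "ay": 0, "az": 0, "gripper": 0}, {"tx": 0, "ty": 0, "tz": -0.003, "ax": 0, "ay": 0, "az": 0, "gripper": 0}]}}

```text
time_s: 15.78
tcp_pos: [0.46, 0.234, 0.1381]
tcp_rot: [0.261, 0.965, -0.0, -0.0]
contact_force: [-0.6, -0.4, -1.2]
grip_width: 0.0066
```

```bash
python3 st.py
```

```text
15.775 j [-0.02  0.52 -0.74  1.91  0.45  0.88  0.05] p [0.46   0.234  0.1381] yaw_y 59.71 tilt [-0.0001 -0.    ] F [-0.6 -0.4 -1.2] T [ 0.027 -0.023  0.025] tau7 0.049 w 0.0066
```

The key is now inside both slots with no contact force. I'll continue down to the slot floor.

Emit:
{"name": "apply_moves", "arguments": {"increments": [{"tx": 0, "ty": 0, "tz": -0.003, "ax": 0, "ay": 0, "az": 0, "gripper": 0}, {"tx": 0, "ty": 0, "tz": -0.002, "ax": 0, "ay": 0, "az": 0, "gripper": 0}, {"tx": 0, "ty": 0, "tz": -0.001, "ax": 0, "ay": 0, "az": 0, "gripper": 0}]}}

```text
time_s: 16.15
tcp_pos: [0.46, 0.234, 0.1323]
tcp_rot: [0.261, 0.965, -0.0, -0.0]
contact_force: [-1.1, 1.1, -1.7]
grip_width: 0.0067
```

```bash
python3 st.py
```

```text
16.15 j [-0.03  0.53 -0.73  1.92  0.46  0.87  0.05] p [0.46   0.234  0.1323] yaw_y 59.7 tilt [-0.0001 -0.0001] F [-1.1  1.1 -1.7] T [ 0.046 -0.014  0.05 ] tau7 0.005 w 0.0067
```

Emit:
{"name": "apply_moves", "arguments": {"increments": [{"tx": 0, "ty": 0, "tz": -0.001, "ax": 0, "ay": 0, "az": 0, "gripper": 0}, {"tx": 0, "ty": 0, "tz": -0.001, "ax": 0, "ay": 0, "az": 0, "gripper": 0}]}}

```text
time_s: 16.4
tcp_pos: [0.46, 0.234, 0.1304]
tcp_rot: [0.261, 0.965, 0.0, 0.0]
contact_force: [-0.6, 0.3, -1.8]
grip_width: 0.0066
```

```bash
python3 st.py
```

```text
16.4 j [-0.03  0.53 -0.73  1.92  0.46  0.87  0.04] p [0.46   0.234  0.1304] yaw_y 59.7 tilt [0.0001 0.0001] F [-0.6  0.3 -1.8] T [ 0.014  0.037 -0.009] tau7 0.017 w 0.0066
```

Emit:
{"name": "apply_moves", "arguments": {"increments": [{"tx": 0, "ty": 0, "tz": -0.001, "ax": 0, "ay": 0, "az": 0, "gripper": 0}, {"tx": 0, "ty": 0, "tz": 0, "ax": 0, "ay": 0, "az": 0, "gripper": 0}]}}

```text
time_s: 16.65
tcp_pos: [0.4601, 0.2341, 0.13]
tcp_rot: [0.261, 0.965, 0.0, 0.0]
contact_force: [-0.9, -1.3, 4.5]
grip_width: 0.0072
```

```bash
python3 st.py
```

```text
16.65 j [-0.03  0.53 -0.73  1.92  0.46  0.86  0.04] p [0.4601 0.2341 0.13  ] yaw_y 59.7 tilt [ 0.0007 -0.0001] F [-0.9 -1.3  4.5] T [-0.305  0.352 -0.032] tau7 -0.004 w 0.0072
```

Emit:
{"name": "apply_moves", "arguments": {"increments": [{"tx": 0, "ty": 0, "tz": -0.001, "ax": 0, "ay": 0, "az": 0, "gripper": 0}, {"tx": 0, "ty": 0, "tz": 0, "ax": 0, "ay": 0, "az": 0, "gripper": 0}]}}

```text
time_s: 16.9
tcp_pos: [0.4602, 0.2342, 0.1299]
tcp_rot: [0.261, 0.965, 0.0, 0.001]
contact_force: [-2.9, -2.0, 15.4]
grip_width: 0.0068
```

```bash
python3 st.py; python3 look.py w13; python3 -c "
from h import *
c=arm.read_camera('side');save('side13',cv2.resize(c['image'][170:270,220:330],None,fx=5,fy=5,interpolation=cv2.INTER_CUBIC))"
```

```text
16.9 j [-0.03  0.53 -0.73  1.92  0.46  0.86  0.04] p [0.4602 0.2342 0.1299] yaw_y 59.69 tilt [ 0.0016 -0.0003] F [-2.9 -2.  15.4] T [-0.672  0.914  0.022] tau7 -0.004 w 0.0068
[-0.03   0.528 -0.732  1.922  0.46   0.864  0.041] [0.4602 0.2342 0.1299] [2.614e-01 9.652e-01 1.000e-04 8.000e-04] [-0.67  0.91  0.02]
```

View pics/side13.png

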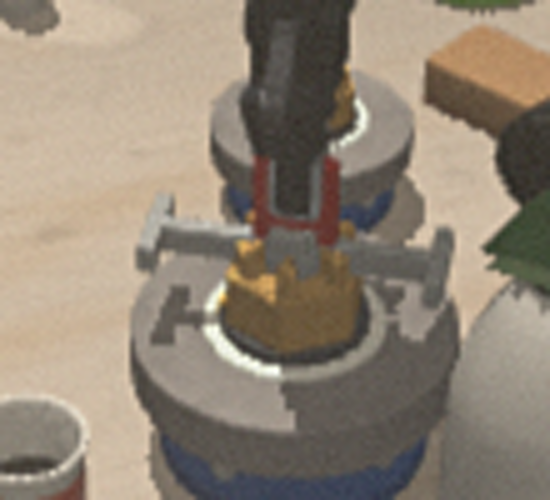

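The key has seated: 15 N at an underside height of about 0.0993, where 0.098 to 0.100 was expected. I'll relieve the push, let go and rise.

Emit:
{"name": "apply_moves", "arguments": {"increments": [{"tx": 0, "ty": 0, "tz": 0.0015, "ax": 0, "ay": 0, "az": 0, "gripper": 0}, {"tx": 0, "ty": 0, "tz": 0, "ax": 0, "ay": 0, "az": 0, "gripper": 0.15}, {"tx": 0, "ty": 0, "tz": 0, "ax": 0, "ay": 0, "az": 0, "gripper": 0.4}, {"tx": 0, "ty": 0, "tz": 0, "ax": 0, "ay": 0, "az": 0, "gripper": 0.4}, {"tx": 0, "ty": 0, "tz": 0.02, "ax": 0, "ay": 0, "az": 0, "gripper": 0.4}]}}

```text
time_s: 17.62
tcp_pos: [0.4593, 0.2334, 0.149]
tcp_rot: [0.261, 0.965, -0.001, -0.001]
contact_force: [0.4, 0.3, 1.3]
grip_width: 0.0344
```

Emit:
{"name": "apply_moves", "arguments": {"increments": [{"tx": 0, "ty": 0, "tz": 0.04, "ax": 0, "ay": 0, "az": 0, "gripper": 0.4}, {"tx": 0, "ty": 0, "tz": 0.04, "ax": 0, "ay": 0, "az": 0, "gripper": 0.4}, {"tx": 0.035, "ty": -0.02, "tz": 0.02, "ax": 0, "ay": 0, "az": 0, "gripper": 0.4}, {"tx": 0.035, "ty": -0.02, "tz": 0, "ax": 0, "ay": 0, "az": 0, "gripper": 0.4}, {"tx": 0, "ty": 0, "tz": 0, "ax": 0, "ay": 0, "az": 0, "gripper": 0.4}]}}

```text
time_s: 18.25
tcp_pos: [0.5326, 0.1912, 0.2492]
tcp_rot: [0.264, 0.965, -0.0, 0.0]
contact_force: [-0.1, 0.2, 0.1]
grip_width: 0.0338
```

```bash
python3 st.py; python3 look.py w14; python3 - <<'E'
from h import *
import pickle
s,c=pickle.load(open('w14.pkl','rb'))
save('w14o',ortho(s,c,(.4602,.2333),.113,.08))
P=wpts(s,c)
d=np.radians(-30.3);e=np.array([np.cos(d),np.sin(d)]);n=np.array([-e[1],e[0]])
q=P[...,:2]-[.4602,.2333];x=q@e;y=q@n;z=P[...,2]
for nm,sg in(('foot-',-1),('foot+',1)):
    m=(sg*x>.055)&(sg*x<.075)&(abs(y)<.028)&(z>.095)&(z<.13)
    print(nm,m.sum(),'x',np.percentile(x[m],[1,99]).round(4),'y',np.percentile(y[m],[1,99]).round(4),'z',np.median(z[m]).round(4))
for lo,hi in((-.054,-.03),(.03,.054)):
    m=(x>lo)&(x<hi)&(abs(y)<.012)&(z>.1)&(z<.13)
    print('bar',m.sum(),np.median(y[m]).round(4),np.median(z[m]).round(4))
m=(z>.15)&(z<.165)&(np.hypot(x,y)<.03);print('tab',m.sum(),np.percentile(x[m],[1,99]).round(4),np.median(y[m]).round(4),np.median(z[m]).round(4))
sd=arm.read_camera('side');save('side14',sd['image']);save('side14z',cv2.resize(sd['image'][170:270,220:330],None,fx=5,fy=5,interpolation=cv2.INTER_CUBIC))
t=arm.read_camera('top');save('top14',t['image'])
E
```

```text
18.25 j [ 0.11  0.48 -0.78  1.63  0.36  1.19  0.29] p [0.5326 0.1912 0.2492] yaw_y 59.39 tilt [ 0.0002 -0.0008] F [-0.1  0.2  0.1] T [ 0.021  0.045 -0.052] tau7 0.35 w 0.0338
[ 0.114  0.477 -0.785  1.626  0.358  1.188  0.285] [0.5326 0.1912 0.2492] [ 2.639e-01  9.645e-01 -3.000e-04  2.000e-04] [ 0.02  0.04 -0.05]
foot- 454 x [-0.0648 -0.0556] y [-0.0193  0.0199] z 0.1134
foot+ 426 x [0.0555 0.0655] y [-0.0191  0.0193] z 0.1136
bar 223 0.0007 0.1136
bar 223 0.0002 0.1136
tab 421 [-0.0175  0.0178] 0.0004 0.1546
```

View pics/w14o.png

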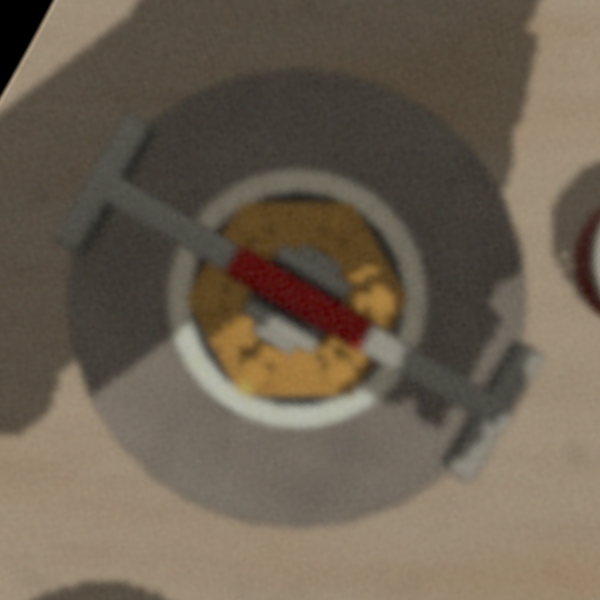

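View pics/side14z.png

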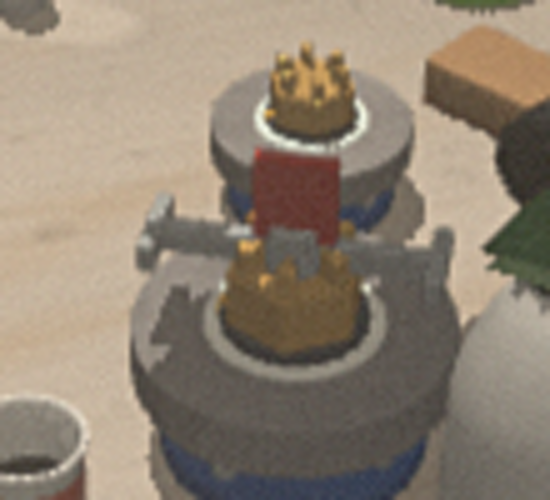

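View pics/top14.png

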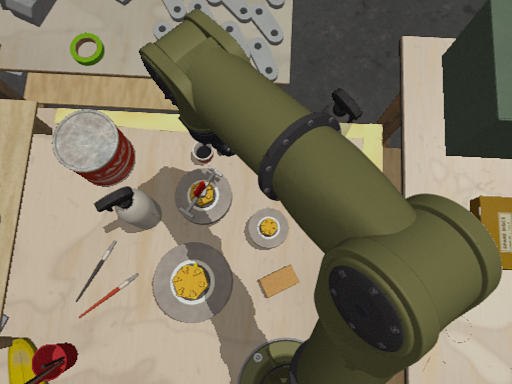

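The key lies level with its bar top at 0.1135 on both sides. It is centred within about 0.5 mm, and the bottles and pot are standing. I'm handing in.

```bash
python3 -c "
from cell import arm
print(arm.job_done())"
```

```text
the job is handed in; nothing more can be done
None
```

I tightened the nut to its first slot in line with the stud, laid the key home and let go, then handed the job in at about 18 s of the 72 s allowed. No verdict came back.

- **Nut and ring:** I turned the nut 98° clockwise. The turning moment jumped from about 0.07 to 0.41 N m when it became snug. I then went on only to the first slot in line with the stud. The ring's yellow mark moved 18°, about 0.32 rad. The nut's slot measured about -30.0° to -30.3° and the stud's slot about -30.3°.
- **Key:** After release it lay level, with its underside at about 99.5 mm, the expected slot floor. Its centre was within about 0.5 mm of the axis, both along and across the slot.
- **Other things:** The last pictures showed the white sprayer and wash pot standing in place. In the last top view the arm hid the glue bottle and most of the grey sprayer. The glue stood in place in an earlier side view, and the arm stayed clear of both throughout.
- **Disagreement:** One oblique view of the stud slot before tightening gave -32°, and per-half line fits gave up to -39°. I trusted the two views from straight above (-30.5° and about -30.3°), and the key went down into the slots without contact force.

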